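# Fetch the slide carrier from the deep rinse bath

### The arm

A 7-joint arm with a two-finger parallel gripper is mounted at the origin on the work surface. World frame = base frame: x ahead of the robot, y to its left, z up, the work surface at z = 0. Lengths are in m, angles in rad, forces in N, time in s.
With the tool pointing down it reaches from about 0.425 to 0.925 m from the base axis. Payload 6.8 kg.
Tool frame: the origin (TCP) lies on the centre line of the jaws, within the pads' length; the fingertips stand 14 mm ahead of it and the grasp point (between the pads) lies 5 mm behind it (r.nose_length is the distance from the TCP to the fingertips, in m); z points along the fingers, y is the direction in which the jaws open and shut (so a half turn about z gives the same grasp; the last joint's range is limited). The gripper opens to 85 mm and grips with 20 to 120 N. Pads are 22 mm wide; open, the fingers measure 114 mm over their backs; the gripper's body (76 mm by 85 mm) begins 54 mm behind the grasp point. The pads swing forward as they close: fully open they stand 13 mm farther back than shut.
Start: joints at [-1.398, 0.477, 0.022, 1.555, -0.011, 1.109, -0.083], TCP at [0.187, 0.649, 0.245] pointing down, gripper open.
Joint ranges: [-2.96, 2.96], [-0.34, 2.1], [-1.41, 1.46], [0.24, 2.44], [-1.37, 4.51], [0.17, 1.92], [-2.96, 2.96]. Speed limits (rad/s): [2.39, 2.39, 3.14, 3.14, 3.14, 3.14, 3.14].

### API

Orientations are given as a rotation vector (axis times angle).
In Python, from bench import r, imaging, look_for, outline_of gives the robot as it stands. The module is installed in compiled form; this text tells all that it offers.
- The arm moves only by the tool carry_out, never from a script. Its arguments are lists of equal length, an entry for each row: "offset": the shift along the tool's x, y, z as a fraction of full scale, a list of three; "turn": the turn, a rotation vector about the tool's x, y, z as a fraction of full scale, a list of three. A call has 1 to 8 rows; each row is the pose to reach, as a shift and turn from the pose commanded when the call began, along the tool's axes at that moment; what a row does not reach only later rows make up. Full scale, the value 1, is 0.5 m for a shift and 1.5 rad for a turn. A row lasts 1/10 s, in which the tool goes at most 50 mm and 8.59 degrees, less where a joint would pass 70% of its speed; a pose out of reach is approached as far as the arm can. A call with a number of a shift or a turn outside -1 to 1 is refused whole. A call with a gripper value outside its range is refused whole. "hand" is the closure, from 0 (fully open) to 1 (shut), set as the call begins (left out, the last holds). The fingers move at their own pace and stop on an object; "force" is the grip in N (left out, the last holds). Time passes only in rows, so rows that repeat a pose let the fingers close. It gives the time, the measured TCP pose, the force and the opening at its end, in the units of the state.
- r.get_obs(): the state, without advancing time (a new reading comes with each control period).
- imaging.grab_frame(name): name is "scene" or "side" or "wrist"; returns a dict with "pixels" (400x640x3 uint8, red, green, blue), "fx", "fy", "cx", "cy" (pixels), "k1" (the pictures are not rectified: a ray, as slopes to the right and down, at radius r is drawn at 1 + k1 r^2 times it, then the intrinsics apply), "R" (3x3) and "t" (3): a world point X has camera coordinates R X + t. Camera axes: x right, y down, z forward; pixel columns grow to the right and rows downward; lengths in m; the calibration is good to about 2 mm. A picture is of the moment at which its call begins. There is no depth.
- r.hand_in(): hands the job in, once; it reports no verdict.
Trained networks look in the newest picture that a camera, given by its name, has taken for a name from the list of things; names that differ only in an ending like _2 or _b are one class to them, and where a whole thing is asked for, a point or a joint stands for the part that bears it (a point fixed in the world has none). Each returns a list of dicts, best first, with "score" (0 to 1); they miss things now and then, are a little off and sometimes report something else, mostly with a low value. They report only what shows in the picture. A call takes as long as a camera call. They do not tell look-alikes from the thing itself.
- look_for(query, camera): "xyz" ([x, y, z] in m, in the coordinates of the camera as it stood for that picture, good to about 4 mm: the middle of the surface that is visible of it).
- outline_of(query, camera): "region" (400x640 bool, what is visible of it).
The state is a dict: "clock": time; "joints": joint angles; "qvel": joint speeds; "tau": joint torques, N m; "tcp_pos": TCP position; "orientation": TCP orientation; "contact_force": force on the tool from outside, world axes, zero at the start; "moment": the same for the moment, N m; "grip_width": finger opening in m.
Only numpy, scipy, OpenCV 4.12 (cv2) and the standard library are available. Lean on these libraries where they do the work, as an engineer would, in place of code of your own. Each camera call takes 0.05 s, during which the arm holds its last target. There are 200 camera calls.

### The job

Slide the flat clear cover back along the bath's deck until the well is fully open and leave it there, take the hook rod from its stand and use it to lift the slide carrier by its handle out of the well, and set the carrier down upright near the middle of the drip plate to drain. Hang the hook rod back upright in its stand, and only then take the carrier by hand, seat it fully down in the pocket of the dock, and let go. Keep the carrier upright all the way and leave the bottle, the tube rack and the beaker where they are.

Things in the scene. Friction and masses are not known exactly. Their poses are not given: they have to be found in the camera images.
- bath: Fixed white rinse bath, 276 (x) x 136 (y) x 150 mm high; origin at the centre of its underside. Flat deck at height 150 from x=-138 to +12, then the well (see well). On top, side guides (inner faces y=+-62) and end stops (inner faces x=-132 and +132), all 6 mm thick, tops at height 158; the cover slides between them along x.
- well (a point): Centre of the well's mouth, at deck level (bath x=+66, y=0, height 150); axes as the bath's. The well is a vertical shaft 108 (x) x 104 (y) mm, its floor 142 mm below this point. Along each of its two y walls runs a steel ledge 11.5 mm wide, top 110 mm below this point, on which the carrier hangs.
- cover: Loose clear plastic plate, 124 (x) x 120 (y) x 6 mm, 0.22 kg, too wide to pinch, flat and easy-sliding on the bath between the guides; origin at the centre of its underside. On it a black rubber pad, 40 (x) x 90 (y) mm at x=-35, top at height 9. Starts over the well at bath x of +62 to +68; clear of it below -50 (end stop at -70). Fingertips pressed on the pad with some 10 N drag it by friction.
- carrier: Steel slide carrier, body 44 (x) x 76 (y) x 32 mm high, about 0.16 kg; origin at the centre of its underside, z up. Lugs 20 mm wide stick out of its ends to y=+-48 at heights 26 to 32; by these it hangs on the well's ledges, underside at height 14, bath x 56 to 66, y nearly along the bath's. Handle on top: see handle_bar. In the well it is too deep for fingers.
- handle_bar (a point): Centre of the carrier's handle bar: a flat bar along the carrier's y, 10 mm wide (x), 6 mm thick, 72 mm long, from height 58 to 64 of the carrier, on uprights 5 mm thick at y=+-33.5. Between body top (32) and bar underside (58) the gap is free. This point lies at height 61. It only rests on the hook's blade, so the carrier swings if carried jerkily.
- hook_rod: Upright steel hook rod, 0.14 kg, 150 mm tall. Origin on the rod's axis at the underside of its foot, z up. Foot: flat blade 24 mm wide (y), 5 mm thick, x from +4.5 to -29.5, with an upturned lip at its end (x=-25.5 to -29.5, top at height 13). The carrier's bar sits on the blade between rod and lip, at x about -14. Rod 9 mm thick; collar 32 mm wide at heights 98 to 104.
- rod_grip (a point): Middle of the hook rod's black handle, at height 128 of the rod, on its axis. The handle is 30 (x) x 16 (y) mm, heights 104 to 150 of the rod, above the collar; pinch it here across y from above.
- stand: Fixed stand for the hook rod; origin underneath, straight below the place of the rod's axis. Base x=-45 to +65, 90 mm wide, 10 thick; post at x=+28 to +40, 50 wide, up to 130. Fork of two tines along x (x=-24 to +34, tops at height 130, gap 14, each 14 wide), open to -x. Lips 5 mm tall on the tines at x=-22 and +22 keep the collar in place.
- rest (a point): Where the underside of the rod's collar rests on the fork: stand x=0, y=0, height 130; the rod's origin is then at height 32, its foot pointing to the stand's -x. To take the rod, lift it 9 mm or more, then move it out along the stand's -x by 45 mm; to hang it, the reverse.
- drip_plate: Fixed flat aluminium drip plate with dark grooves, 110 (x) x 130 (y) mm, top at height 5; origin at the centre of its underside.
- dock: Fixed grey dock block, 80 (x) x 120 (y) x 30 mm high, with a pocket open at the top, 52 (x) x 84 (y) mm, floor at height 10; origin at the centre of its underside. The carrier stands in it with its length along the dock's y (either way round), its underside at height 10 and its lugs above the walls.
- bottle: Bystander: white bottle with a red cap, 60 mm in diameter, 120 mm tall; origin at the centre of its underside.
- tube_rack: Bystander: aluminium rack block 90 (x) x 160 (y) x 35 mm with a row of glass tubes reaching to height 80; origin at the centre of its underside.
- beaker: Bystander: clear beaker, 72 mm in diameter, 85 mm tall; origin at the centre of its underside.
Things that resemble listed ones, but are neither listed nor needed, are in the scene too. What is meant by the drip_plate is not blue or red, and is the smaller of those in its own colour.

How it is judged:
On the way, in this order (a step that is already met when the one before it is completed fails the run):
1. the cover is slid back on the deck, the well fully open (x of cover in the frame of bath below -0.048 m and z of cover in the frame of bath between 0.144 and 0.156 m), for 0.1 s.
2. the carrier hangs on the hook rod, lifted wholly above the bath's deck (z of carrier in the frame of bath above 0.155 m and contact force between hook_rod and carrier above 0.3 N and contact force between the fingers and carrier below 0.1 N and contact force between the fingers and hook_rod above 1 N), for 0.2 s.
3. the carrier stands by itself, upright, on the drip plate, near its middle (30 mm) (horizontal distance between carrier and drip_plate below 0.03 m and height (world z) of carrier below 0.01 m and angle between carrier's own z axis and vertical below 0.1 rad and linear speed of carrier below 0.03 m/s and contact force between each of hook_rod, the fingers and carrier below 0.05 N), for 0.3 s.
4. the hook rod hangs released in its stand, the carrier still on the drip plate (horizontal distance between hook_rod and rest below 0.018 m and z of hook_rod in the frame of stand between 0.026 and 0.04 m and angle between hook_rod's own z axis and vertical below 0.15 rad and contact force between the fingers and hook_rod below 0.05 N and horizontal distance between carrier and drip_plate below 0.035 m and height (world z) of carrier below 0.01 m), for 0.2 s.
At the end, for the whole second after the job is handed in: Carrier released, at rest on the pocket floor of the dock (within 10 mm of its centre, 4 mm of the floor, 0.08 rad of upright); hook rod hanging in the stand's fork (within 18 mm, 0.15 rad of upright); cover flat on the deck, clear of the well (bath x below -48 mm) (all of step 1 and horizontal distance between carrier and dock below 0.01 m and z of carrier in the frame of dock between 0.006 and 0.014 m and angle between carrier's own z axis and vertical below 0.08 rad and angle between the y axis of carrier and the y axis of dock, either way round below 0.2 rad and linear speed of carrier below 0.02 m/s and horizontal distance between hook_rod and rest below 0.018 m and z of hook_rod in the frame of stand between 0.026 and 0.04 m and angle between hook_rod's own z axis and vertical below 0.15 rad); the robot touches nothing.
It fails at once if the carrier is tipped by more than 35 degrees (angle between carrier's own z axis and vertical above 0.6 rad).
It fails at once if the carrier is moved by hand before the hook rod is back in its stand (contact force between the fingers and carrier above 1 N and (horizontal distance between hook_rod and rest above 0.03 m or z of hook_rod in the frame of stand above 0.05 m)).
It fails at once if a bystander is moved by more than 25 mm or knocked over (distance of any of bottle, tube_rack, beaker from where it was at the start of the episode above 0.025 m or angle between any of bottle, beaker's own z axis and vertical above 0.4 rad).
It also fails if it takes over 72 s, if anything falls off the work surface, if the arm or the gripper's body presses on something with over 40 N, if the wrist force passes 120 N, or if a joint passes its speed limit or range.

## Working session

There is one attempt and no reset: what is moved stays moved. The work goes in short steps, Python scripts to look and compute and a tool call to move; the robot and the scene stay as the last step left them, time stands still between calls to the robot, and variables do not carry over. Pictures are saved under pics/ and viewed, about 8 in all and at most 12, crops included, and the job is handed in when it is done.

Besides the shell and the picture viewer there is one more tool, called as name(argument=value, ...), one argument or row to a line, values as JSON. carry_out: Moves the arm, as the interface text tells. Shift numbers are shares of 0.5 m and turn numbers shares of 1.5 rad, none past 1 either way. Its arguments: {"type":"object","properties":{"offset":{"type":"array","items":{"type":"array","items":{"type":"number","minimum":-1,"maximum":1}}},"turn":{"type":"array","items":{"type":"array","items":{"type":"number","minimum":-1,"maximum":1}}},"hand":{"type":"number"},"force":{"type":"number"}},"required":["offset","turn"]}

```bash
mkdir -p pics
cat > h.py <<'E'
from bench import r, imaging, look_for, outline_of
import numpy as np, cv2
from scipy.spatial.transform import Rotation as Ro
def world(f,p): return np.array(f["R"]).T@(np.array(p)-np.array(f["t"]))
def save(f,name,crop=None,s=1):
    im=cv2.cvtColor(f["pixels"],cv2.COLOR_RGB2BGR)
    if crop: x0,y0,x1,y1=crop; im=im[y0:y1,x0:x1]
    if s!=1: im=cv2.resize(im,None,fx=s,fy=s,interpolation=cv2.INTER_CUBIC)
    cv2.imwrite("pics/"+name,im)
def proj(f,X):
    c=np.atleast_2d(X)@np.array(f["R"]).T+np.array(f["t"]); u=c[:,:2]/c[:,2:]
    u=u*(1+f["k1"]*(u**2).sum(1,keepdims=True)); return u*[f["fx"],f["fy"]]+[f["cx"],f["cy"]]
def onplane(f,uv,z):
    uv=np.atleast_2d(np.array(uv,float)); d=(uv-[f["cx"],f["cy"]])/[f["fx"],f["fy"]]; u=d.copy()
    for _ in range(20): u=d/(1+f["k1"]*(u**2).sum(1,keepdims=True))
    R=np.array(f["R"]); ray=np.c_[u,np.ones(len(u))]@R; o=-R.T@np.array(f["t"])
    return o+ray*((z-o[2])/ray[:,2:])
E
python3 - <<'E'
from h import *
for c in ["scene","side"]:
    f=imaging.grab_frame(c); save(f,c+"0.png")
    R=np.array(f["R"]);print(c,"cam",(-R.T@np.array(f["t"])).round(3),"fwd",R[2].round(2),f["fx"],f["k1"])
    for n in ["bath","well","cover","carrier","hook_rod","rod_grip","stand","drip_plate","dock","bottle","tube_rack","beaker"]:
        for d in look_for(n,c)[:4]:
            w=world(f,d["xyz"]);print(n,round(d["score"],2),w.round(3),proj(f,w).round()[0])
o=r.get_obs();print({k:np.round(v,3) for k,v in o.items()},r.nose_length)
E
```

```text
scene cam [1.177 0.625 0.71 ] fwd [-0.6  -0.58 -0.54] 425.2840114872294 -0.09711463565876718
bath 0.97 [ 0.586 -0.051  0.108] [290. 199.]
well 0.64 [ 0.634 -0.112  0.157] [259. 181.]
well 0.56 [ 0.584 -0.051  0.108] [290. 199.]
cover 0.97 [ 0.634 -0.112  0.159] [258. 180.]
cover 0.25 [ 0.631 -0.328  0.06 ] [216. 182.]
carrier 0.24 [0.719 0.129 0.072] [301. 271.]
hook_rod 0.77 [ 0.464 -0.355  0.152] [252. 133.]
rod_grip 0.74 [ 0.46  -0.355  0.152] [253. 133.]
stand 0.72 [ 0.491 -0.347  0.099] [248. 152.]
drip_plate 0.81 [0.307 0.178 0.006] [422. 223.]
drip_plate 0.7 [ 0.215 -0.177  0.011] [347. 165.]
drip_plate 0.69 [ 0.844 -0.057  0.007] [208. 278.]
dock 0.92 [0.455 0.386 0.018] [463. 286.]
dock 0.3 [ 0.49  -0.346  0.104] [249. 151.]
bottle 0.79 [0.719 0.129 0.071] [301. 271.]
bottle 0.68 [ 0.464 -0.357  0.153] [252. 133.]
tube_rack 0.64 [0.66  0.367 0.037] [406. 328.]
beaker 0.75 [ 0.628 -0.328  0.061] [216. 181.]
side cam [ 0.319 -0.882  0.797] fwd [ 0.21  0.78 -0.59] 381.64413822180853 -0.021902680477684195
bath 0.79 [ 0.528 -0.157  0.117] [327. 232.]
bath 0.74 [ 0.459 -0.368  0.1
[... 670 characters left out ...]

tube_rack 0.9 [0.642 0.333 0.038] [320. 159.]
tube_rack 0.71 [0.553 0.201 0.003] [306. 190.]
tube_rack 0.29 [ 0.53  -0.157  0.116] [328. 232.]
beaker 0.92 [ 0.622 -0.344  0.056] [386. 293.]
{'clock': np.float64(1.3), 'joints': array([-1.398,  0.477,  0.022,  1.555, -0.012,  1.109, -0.083]), 'qvel': array([ 0.   , -0.001, -0.   ,  0.002,  0.   ,  0.   , -0.001]), 'tau': array([ 1.0000e-03, -5.9633e+01,  1.6060e+00, -2.8153e+01,  1.2000e-02,
        2.0000e-03, -0.0000e+00]), 'tcp_pos': array([0.187, 0.649, 0.245]), 'orientation': array([-0.44 , -3.111, -0.   ]), 'contact_force': array([-0.573,  0.364,  0.405]), 'moment': array([ 0.009, -0.066, -0.004]), 'grip_width': np.float64(0.086)} 0.014
```

View pictures.

View pics/scene0.png

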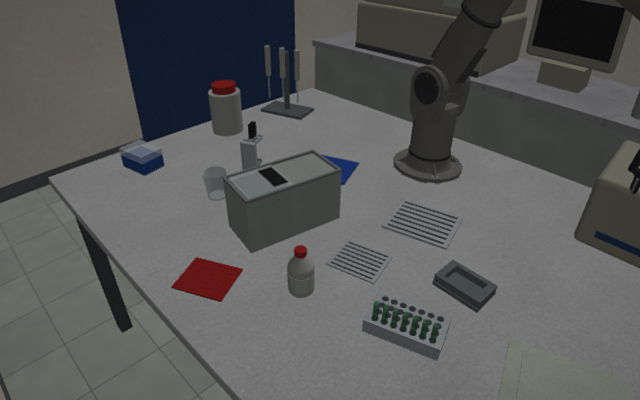

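View pics/side0.png

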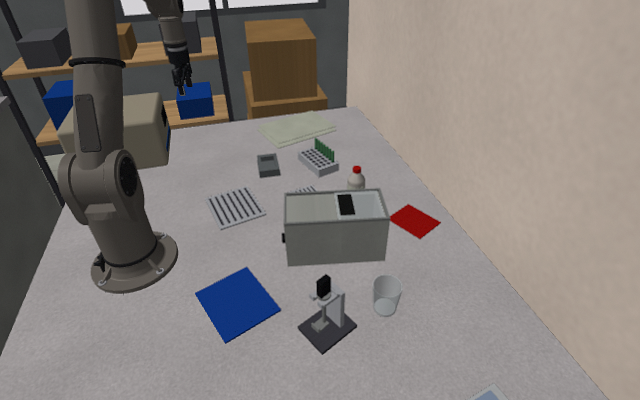

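```bash
cat >> h.py <<'E'
from scipy.optimize import minimize
def box(x0,x1,y0,y1,z0,z1): return np.array([[x,y,z] for x in(x0,x1) for y in(y0,y1) for z in(z0,z1)])
mm=1e-3
M=dict(bath=[box(-138,138,-68,68,0,158)],drip_plate=[box(-55,55,-65,65,0,5)],dock=[box(-40,40,-60,60,0,30)],
 stand=[box(-45,65,-45,45,0,10),box(28,40,-25,25,0,130),box(-24,34,7,21,120,135),box(-24,34,-21,-7,120,135)],
 cover=[box(-62,62,-60,60,0,6)],pad=[box(-55,-15,-45,45,6,9)])
def place(P,p,z=0):
    c,s=np.cos(p[2]),np.sin(p[2]); return P*mm@np.array([[c,s,0],[-s,c,0],[0,0,1]])+[p[0],p[1],z]
def render(f,boxes,p,z=0):
    S=4; m=np.zeros((400*S,640*S),np.uint8)
    for b in boxes:
        q=proj(f,place(b,p,z))*S+S/2
        cv2.fillConvexPoly(m,cv2.convexHull(q.astype(np.float32)).round().astype(np.int32),1)
    return cv2.resize(m.astype(np.float32),(640,400),interpolation=cv2.INTER_AREA)
def fit(obs,boxes,p0,z=0):
    def cost(p):
        J=0
        for f,m in obs:
            a=render(f,boxes,p,z); J+=1-np.minimum(a,m).sum()/np.maximum(a,m).sum()
        return J
    best=None
    for y in ([p0[2]] if len(p0)>2 else np.arange(-1.5,1.6,0.3)):
        s=np.array([p0[0],p0[1],y]); 
        res=minimize(cost,s,method="Nelder-Mead",options=dict(initial_simplex=s+np.array([[0,0,0],[.02,0,0],[0,.02,0],[0,0,.15]]),maxiter=70))
        if best is None or res.fun<best.fun: best=res
    s=best.x
    return minimize(cost,s,method="Nelder-Mead",options=dict(initial_simplex=s+np.array([[0,0,0],[.005,0,0],[0,.005,0],[0,0,.05]]),maxiter=80))
E
cat > a.py <<'E'
from h import *
import pickle
F={c:imaging.grab_frame(c) for c in("scene","side")}
pickle.dump(F,open("F0.pkl","wb"))
K={}
for n,p0 in dict(bath=(.55,-.1),drip_plate=(.553,.201),dock=(.45,.385),stand=(.47,-.37)).items():
    obs=[]
    for c in F:
        for d in outline_of(n,c):
            m=d["region"].astype(np.float32); ys,xs=np.nonzero(m)
            q=proj(F[c],[[p0[0],p0[1],.08 if n in("bath","stand") else 0]])[0]
            if m.sum()>0 and np.hypot(xs.mean()-q[0],ys.mean()-q[1])<25: obs.append((F[c],m,c,round(d["score"],2),int(m.sum())));break
    for sel in ([obs] + [[o] for o in obs] if len(obs)>1 else [obs]):
        if not sel: print(n,"none");continue
        b=fit([o[:2] for o in sel],M[n],p0); K.setdefault(n,b.x); print(n,[o[2:] for o in sel],b.x.round(4),round(b.fun,3))
pickle.dump(K,open("K.pkl","wb"))
im=[]
for c,cr in dict(scene=(190,110,510,310),side=(190,130,510,360)).items():
    g=F[c]["pixels"].copy(); S=2; x0,y0,x1,y1=cr
    g=cv2.resize(g[y0:y1,x0:x1],None,fx=S,fy=S,interpolation=cv2.INTER_CUBIC)
    for n in K:
        for b in M[n]:
            q=(proj(F[c],place(b,K[n]))-[x0,y0]+.5)*S
            for i in range(8):
                for j in (1,2,4):
                    if not i&j: cv2.line(g,*[tuple(map(int,q[k].round())) for k in(i,i|j)],(255,0,0),1)
    im.append(g)
h=min(i.shape[0] for i in im)
for k,i in enumerate(im): cv2.imwrite(f"pics/ov{k}.png",i[:,:,::-1])
print(r.get_obs()["clock"])
E
python3 a.py
```

```text
bath [('scene', 0.79, 7451), ('side', 0.84, 6084)] [ 0.5631 -0.1016 -0.2082] 0.357
bath [('scene', 0.79, 7451)] [ 0.5629 -0.1029 -0.2068] 0.153
bath [('side', 0.84, 6084)] [ 0.5636 -0.1    -0.1979] 0.2
drip_plate [('scene', 0.83, 1667), ('side', 0.5, 126)] [0.5412 0.1486 0.2364] 0.89
drip_plate [('scene', 0.83, 1667)] [0.5414 0.1479 0.2318] 0.038
drip_plate [('side', 0.5, 126)] [ 0.564   0.252  -0.2467] 0.803
dock [('scene', 0.82, 1911), ('side', 0.82, 435)] [ 0.4457  0.3847 -3.2111] 0.169
dock [('scene', 0.82, 1911)] [ 0.4464  0.384  -3.2075] 0.036
dock [('side', 0.82, 435)] [ 0.4444  0.3877 -0.0631] 0.118
stand [('scene', 0.78, 487), ('side', 0.58, 1971)] [ 0.4592 -0.3637  0.4304] 0.773
stand [('scene', 0.78, 487)] [ 0.4079 -0.4608  0.943 ] 0.528
stand [('side', 0.58, 1971)] [ 0.4592 -0.3638  0.4312] 0.201
1.8
```

View pics/ov0.png

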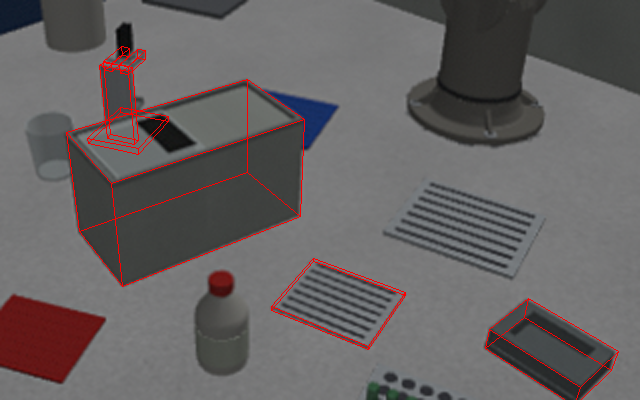

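View pics/ov1.png

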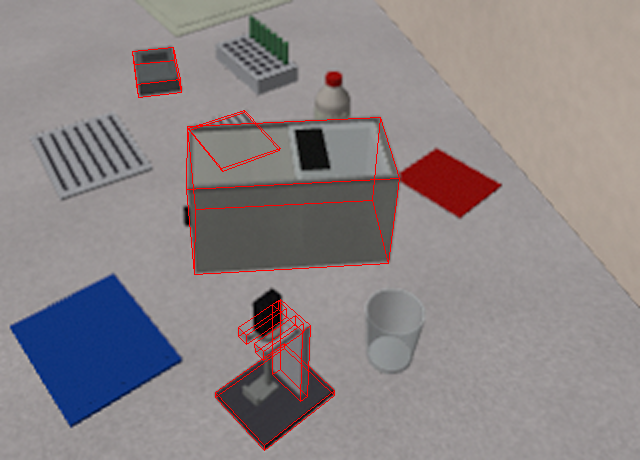

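The drip plate could be blue (side 237,303), red (scene 207,278), the large aluminium plate (scene 423,222) or the small aluminium plate (scene 360,262). The description picks the small aluminium one. The red model overlays in the close crops match the bath, plate, dock and stand well. The black pad is at scene (274,177).

```bash
cat >> h.py <<'E'
def down(a): # tool y at world angle a
    y=np.array([np.cos(a),np.sin(a),0]); z=np.array([0,0,-1.]); return np.c_[np.cross(y,z),y,z]
def plan(wps,p=None,a=None,obs=None):
    """wps: (pos, angle). prints offset/turn of each, each from the former"""
    o=obs or r.get_obs(); P=np.array(o["tcp_pos"]);R=Ro.from_rotvec(o["orientation"]).as_matrix()
    for q,a in wps:
        D=down(a); q=np.array(q)
        print(q.round(3),"off",(R.T@(q-P)/.5).round(4),"turn",(Ro.from_matrix(R.T@D).as_rotvec()/1.5).round(4))
        P,R=q,D
def st():
    o=r.get_obs();R=Ro.from_rotvec(o["orientation"]).as_matrix()
    print("t",round(o["clock"],2),"tcp",np.round(o["tcp_pos"],4),"ang",round(np.arctan2(R[1,1],R[0,1]),4),"tilt",round(np.arccos(min(1,-R[2,2])),4),"F",np.round(o["contact_force"],1),"w",round(float(o["grip_width"]),4),"j",np.round(o["joints"],2))
def bath(x,y,z,B=(.563,-.1018,-.205)): return place(np.array([[x,y,z]]),B)[0]
E
python3 - <<'E'
from h import *; import pickle
F=pickle.load(open("F0.pkl","rb"))
for c,cr in dict(scene=(250,160,300,200),side=(325,185,375,225)).items():
    g=F[c]["pixels"].max(2); m=np.zeros((400,640),np.float32); x0,y0,x1,y1=cr
    m[y0:y1,x0:x1]=g[y0:y1,x0:x1]<50
    n,l,s,cc=cv2.connectedComponentsWithStats(m.astype(np.uint8)); k=1+s[1:,4].argmax(); print(c,s[k],cc[k],onplane(F[c],cc[k],.158), 'expect',bath(30,0,159))
p=bath(30,0,159); p[2]=.28
plan([((.40,.25,.30),.6),(p,-.205),((p[0],p[1],.180),-.205)])
E
```

```text
scene [259 168  28  18 259] [272.41698842 176.42857143] [[ 0.59581702 -0.10348653  0.158     ]] expect [ 0.59237183 -0.10790701  0.159     ]
side [338 195  17  20 266] [345.54511278 204.46616541] [[ 0.59489808 -0.10829799  0.158     ]] expect [ 0.59237183 -0.10790701  0.159     ]
[0.4  0.25 0.3 ] off [-0.6301 -0.6479 -0.1094] turn [0.   0.   0.46]
[ 0.592 -0.108  0.28 ] off [-0.808  -0.0866  0.04  ] turn [0.     0.     0.5367]
[ 0.592 -0.108  0.18 ] off [0.  0.  0.2] turn [0. 0. 0.]
```

carry_out(
  offset=[
    [-0.63, -0.648, -0.11],
    [-0.63, -0.648, -0.11],
    [-0.63, -0.648, -0.11],
    [-0.63, -0.648, -0.11],
    [-0.63, -0.648, -0.11],
    [-0.63, -0.648, -0.11],
    [-0.63, -0.648, -0.11],
    [-0.63, -0.648, -0.11],
  ],
  turn=[
    [0, 0, 0.46],
    [0, 0, 0.46],
    [0, 0, 0.46],
    [0, 0, 0.46],
    [0, 0, 0.46],
    [0, 0, 0.46],
    [0, 0, 0.46],
    [0, 0, 0.46],
  ],
  hand=1,
  force=40,
)

```text
clock: 2.6
tcp_pos: [0.3748, 0.2965, 0.2942]
orientation: [-1.466, -2.779, -0.002]
contact_force: [0.7, -0.2, -0.0]
grip_width: 0.0002
```

Run:
```python
from h import *
st(); p=bath(32,0,159); plan([((p[0],p[1],.26),-.205),((p[0],p[1],.18),-.205)])
```

```text
t 2.6 tcp [0.3748 0.2965 0.2942] ang 0.6001 tilt 0.001 F [ 0.7 -0.2 -0. ] w 0.0002 j [-1.09  0.09  0.32  1.97 -0.03  1.08 -0.16]
[ 0.594 -0.108  0.26 ] off [-0.9161 -0.0948  0.0678] turn [ 4.000e-04 -6.000e-04  5.367e-01]
[ 0.594 -0.108  0.18 ] off [0.   0.   0.16] turn [0. 0. 0.]
```

carry_out(
  offset=[
    [-0.916, -0.095, 0.068],
    [-0.916, -0.095, 0.068],
    [-0.916, -0.095, 0.068],
    [-0.916, -0.095, 0.068],
    [-0.916, -0.095, 0.068],
    [-0.916, -0.095, 0.068],
    [-0.916, -0.095, 0.068],
    [-0.916, -0.095, 0.068],
  ],
  turn=[
    [0, 0, 0.537],
    [0, 0, 0.537],
    [0, 0, 0.537],
    [0, 0, 0.537],
    [0, 0, 0.537],
    [0, 0, 0.537],
    [0, 0, 0.537],
    [0, 0, 0.537],
  ],
)

```text
clock: 3.4
tcp_pos: [0.565, -0.054, 0.2643]
orientation: [2.437, 1.983, 0.001]
contact_force: [0.8, 0.9, -0.1]
grip_width: 0.0
```

Run:
```python
from h import *
st(); p=bath(32,0,159); plan([((p[0],p[1],.23),-.205),((p[0],p[1],.179),-.205)])
```

```text
t 3.4 tcp [ 0.565  -0.054   0.2643] ang -0.2048 tilt 0.0009 F [ 0.8  0.9 -0.1] w 0.0 j [-0.54  0.32  0.66  1.83 -0.23  1.06  0.  ]
[ 0.594 -0.108  0.23 ] off [-0.0946  0.0794  0.0686] turn [ 0.0005 -0.0004  0.0001]
[ 0.594 -0.108  0.179] off [0.    0.    0.102] turn [0. 0. 0.]
```

carry_out(
  offset=[
    [-0.095, 0.079, 0.069],
    [-0.095, 0.079, 0.069],
    [-0.095, 0.079, 0.12],
    [-0.095, 0.079, 0.17],
    [-0.095, 0.079, 0.17],
    [-0.095, 0.079, 0.174],
    [-0.095, 0.079, 0.178],
    [-0.095, 0.079, 0.182],
  ],
  turn=[
    [0, 0, 0],
    [0, 0, 0],
    [0, 0, 0],
    [0, 0, 0],
    [0, 0, 0],
    [0, 0, 0],
    [0, 0, 0],
    [0, 0, 0],
  ],
)

```text
clock: 4.2
tcp_pos: [0.594, -0.1069, 0.1744]
orientation: [2.436, 1.981, 0.003]
contact_force: [1.2, -0.4, -0.1]
grip_width: 0.0
```

Run:
```python
from h import *
st()
```

```text
t 4.2 tcp [ 0.594  -0.1069  0.1744] ang -0.2051 tilt 0.0023 F [ 1.2 -0.4 -0.1] w 0.0 j [-0.38  0.49  0.61  1.83 -0.35  0.92  0.19]
```

carry_out(
  offset=[
    [0, 0, 0.002],
    [0, 0, 0.004],
    [0, 0, 0.006],
    [0, 0, 0.006],
  ],
  turn=[
    [0, 0, 0],
    [0, 0, 0],
    [0, 0, 0],
    [0, 0, 0],
  ],
)

```text
clock: 4.6
tcp_pos: [0.5945, -0.1072, 0.1731]
orientation: [2.436, 1.981, 0.005]
contact_force: [-4.2, 1.9, 15.6]
grip_width: 0.0002
```

carry_out(
  offset=[
    [0, -0.01, 0],
    [0, -0.03, 0],
    [0, -0.06, 0],
    [0, -0.09, 0],
    [0, -0.12, 0],
    [0, -0.15, 0],
    [0, -0.18, 0],
    [0, -0.2, 0],
  ],
  turn=[
    [0, 0, 0],
    [0, 0, 0],
    [0, 0, 0],
    [0, 0, 0],
    [0, 0, 0],
    [0, 0, 0],
    [0, 0, 0],
    [0, 0, 0],
  ],
)

```text
clock: 5.4
tcp_pos: [0.4984, -0.0871, 0.1731]
orientation: [2.433, 1.978, 0.011]
contact_force: [2.9, -0.5, 12.0]
grip_width: -0.0001
```

carry_out(
  offset=[
    [0, -0.02, 0],
    [0, -0.04, 0],
    [0, -0.055, 0],
    [0, -0.055, 0],
    [0, -0.055, -0.06],
    [0, -0.055, -0.15],
    [0, -0.055, -0.22],
  ],
  turn=[
    [0, 0, 0],
    [0, 0, 0],
    [0, 0, 0],
    [0, 0, 0],
    [0, 0, 0],
    [0, 0, 0],
    [0, 0, 0],
  ],
)

```text
clock: 6.1
tcp_pos: [0.4686, -0.0814, 0.2825]
orientation: [2.438, 1.98, 0.002]
contact_force: [0.7, 0.9, 0.5]
grip_width: 0.0
```

Run:
```python
from h import *; import pickle
st()
F={c:imaging.grab_frame(c) for c in("scene","side")}; pickle.dump(F,open("F1.pkl","wb"))
B=np.array([.563,-.1018,-.205]); c,s=np.cos(B[2]),np.sin(B[2])
def tob(w): d=w[:2]-B[:2]; return np.round([d[0]*c+d[1]*s,-d[0]*s+d[1]*c],4)
for cam in F:
    for n in("cover","carrier","handle_bar","rod_grip","hook_rod"):
        for d in look_for(n,cam)[:2]: 
            w=world(F[cam],d["xyz"]);print(cam,n,round(d["score"],2),w.round(3),tob(w),proj(F[cam],w).round()[0])
a=F["side"]["pixels"][140:340,200:440]; b=F["scene"]["pixels"][100:250,190:370]
a=cv2.resize(a,None,fx=2,fy=2,interpolation=cv2.INTER_CUBIC);b=cv2.resize(b,(320,267),interpolation=cv2.INTER_CUBIC)
g=np.zeros((400,800,3),np.uint8);g[:,:480]=a;g[:267,480:]=b;cv2.imwrite("pics/c1.png",g[:,:,::-1])
```

```text
t 6.1 tcp [ 0.4686 -0.0814  0.2825] ang -0.2063 tilt 0.0016 F [0.7 0.9 0.5] w 0.0 j [-0.62  0.11  0.72  2.01 -0.08  1.05 -0.06]
scene cover 0.68 [ 0.509 -0.087  0.157] [-0.0558  0.0034] [302. 167.]
scene carrier 0.6 [ 0.464 -0.36   0.154] [-0.0442 -0.2727] [251. 132.]
scene handle_bar 0.71 [ 0.489 -0.349  0.098] [-0.0224 -0.2572] [249. 152.]
scene rod_grip 0.49 [ 0.458 -0.356  0.153] [-0.0511 -0.2698] [254. 132.]
scene hook_rod 0.5 [ 0.462 -0.355  0.153] [-0.0476 -0.2681] [253. 133.]
side cover 0.73 [ 0.501 -0.096  0.158] [-0.0623 -0.0073] [311. 208.]
side handle_bar 0.37 [ 0.475 -0.367  0.014] [-0.032  -0.2772] [330. 326.]
side rod_grip 0.63 [ 0.462 -0.37   0.136] [-0.0442 -0.2831] [325. 295.]
side hook_rod 0.75 [ 0.456 -0.371  0.14 ] [-0.0496 -0.2849] [323. 295.]
```

View pics/c1.png

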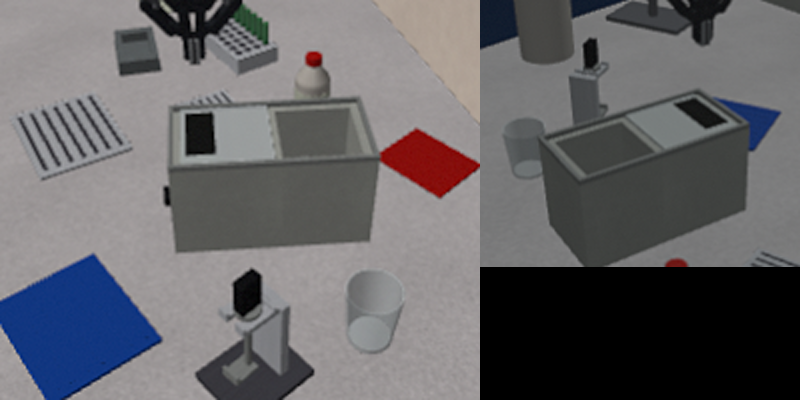

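The cover now lies on the left of the deck (pad at crop 199,134) and the well is open. Next I'll look into the well with the wrist camera.

Run:
```python
from h import *
p=bath(62,0,0); plan([((p[0],p[1],.34),-.205)])
f=imaging.grab_frame("wrist");R=np.array(f["R"]);print("cam",(-R.T@np.array(f["t"])).round(3),R.round(2).tolist(),f["fx"])
```

```text
[ 0.624 -0.114  0.34 ] off [-0.0019  0.3184 -0.1213] turn [-0.0008  0.0005 -0.0005]
cam [ 0.482 -0.013  0.407] [[0.98, -0.2, -0.0], [-0.2, -0.94, 0.27], [-0.06, -0.27, -0.96]] 298.0466913256036
```

Run:
```python
from h import *
p=bath(62,-50,0); plan([((p[0],p[1],.30),-.205)])
```

```text
[ 0.614 -0.163  0.3  ] off [-0.1019  0.3183 -0.0408] turn [-0.0006  0.0004 -0.0005]
```

carry_out(
  offset=[
    [-0.102, 0.318, -0.041],
    [-0.102, 0.318, -0.041],
    [-0.102, 0.318, -0.041],
    [-0.102, 0.318, -0.041],
    [-0.102, 0.318, -0.041],
    [-0.102, 0.318, -0.041],
  ],
  turn=[
    [0, 0, 0],
    [0, 0, 0],
    [0, 0, 0],
    [0, 0, 0],
    [0, 0, 0],
    [0, 0, 0],
  ],
  hand=0.4,
)

```text
clock: 7.35
tcp_pos: [0.6129, -0.1634, 0.2998]
orientation: [-2.437, -1.98, 0.002]
contact_force: [-1.2, 0.8, -0.8]
grip_width: 0.0511
```

Run:
```python
from h import *; import pickle
st()
f=imaging.grab_frame("wrist"); pickle.dump(f,open("W1.pkl","wb")); save(f,"w1.png")
B=np.array([.563,-.1018,-.205]); c,s=np.cos(B[2]),np.sin(B[2])
def tob(w): d=w[:2]-B[:2]; return np.round([d[0]*c+d[1]*s,-d[0]*s+d[1]*c],4)
for n in("well","carrier","handle_bar"):
    for d in look_for(n,"wrist")[:2]:
        w=world(f,d["xyz"]);print(n,round(d["score"],2),w.round(3),tob(w),proj(f,w).round()[0])
for q in box(12,120,-52,52,150,150)[::2]: print(q, proj(f,bath(*q)).round(1))
```

```text
t 7.35 tcp [ 0.6129 -0.1634  0.2998] ang -0.2062 tilt 0.0018 F [-1.2  0.8 -0.8] w 0.0511 j [-0.36  0.44  0.74  1.63 -0.31  1.2   0.23]
well 0.91 [ 0.618 -0.106  0.145] [0.0544 0.0075] [318. 129.]
carrier 0.62 [ 0.614 -0.112  0.046] [0.0516 0.0007] [318. 132.]
carrier 0.44 [ 0.5   -0.355  0.013] [-0.0102 -0.2609] [281. 299.]
handle_bar 0.6 [ 0.62  -0.114  0.042] [ 0.0584 -0.0006] [324. 132.]
[ 12 -52 150] [[274.7 193.3]]
[ 12  52 150] [[269.2  77.4]]
[120 -52 150] [[387.2 193.3]]
[120  52 150] [[393.6  77.2]]
```

View pics/w1.png

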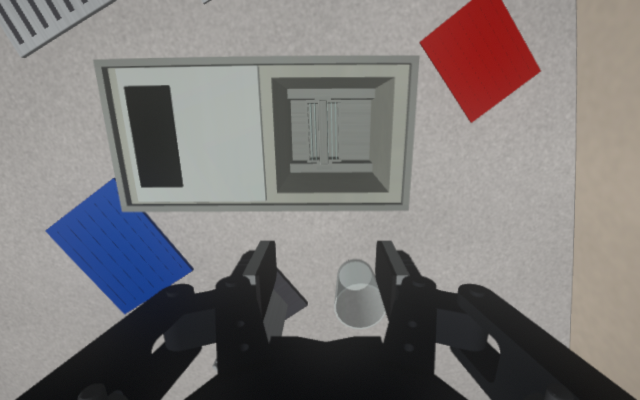

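Run:
```python
from h import *; import pickle
f=pickle.load(open("W1.pkl","rb")); x0,y0,x1,y1=250,60,410,215;S=5
g=cv2.resize(f["pixels"][y0:y1,x0:x1],None,fx=S,fy=S,interpolation=cv2.INTER_CUBIC)[:,:,::-1].copy()
g=np.clip(g.astype(float)*1.3,0,255).astype(np.uint8)
def quad(b,col):
    q=(proj(f,np.array([bath(*p) for p in b]))-[x0,y0]+.5)*S
    cv2.polylines(g,[q.round().astype(int)],True,col,1)
def rect(xa,xb,ya,yb,z): return [(xa,ya,z),(xb,ya,z),(xb,yb,z),(xa,yb,z)]
quad(rect(12,120,-52,52,150),(0,0,255)); quad(rect(-138,138,-68,68,158),(0,0,255)); quad(rect(55,65,-36,36,78),(0,255,0)); quad(rect(38,82,-38,38,46),(255,0,0))
cv2.imwrite("pics/w1c.png",g[:600])
```

```text
(no output)
```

View pics/w1c.png

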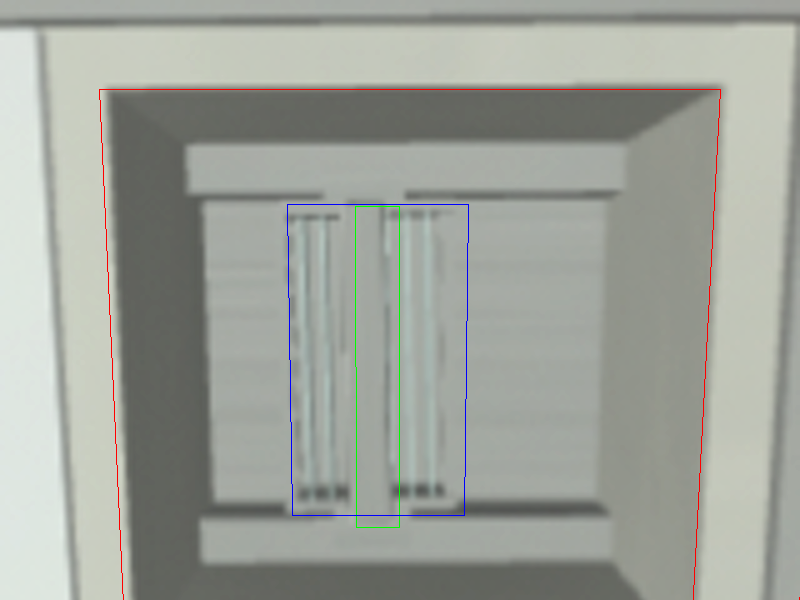

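Run:
```python
from h import *
a=.43-np.pi/2
plan([((.4592,-.3637,.28),a)])
```

```text
[ 0.459 -0.364  0.28 ] off [-0.4566 -0.2188  0.0411] turn [-6.00e-04 -6.00e-04  6.24e-01]
```

carry_out(
  offset=[
    [-0.457, -0.219, 0.041],
    [-0.457, -0.219, 0.041],
    [-0.457, -0.219, 0.041],
    [-0.457, -0.219, 0.041],
    [-0.457, -0.219, 0.041],
    [-0.457, -0.219, 0.041],
    [-0.457, -0.219, 0.041],
    [-0.457, -0.219, 0.041],
  ],
  turn=[
    [0, 0, 0.624],
    [0, 0, 0.624],
    [0, 0, 0.624],
    [0, 0, 0.624],
    [0, 0, 0.624],
    [0, 0, 0.624],
    [0, 0, 0.624],
    [0, 0, 0.624],
  ],
  hand=0.25,
)

```text
clock: 8.35
tcp_pos: [0.4593, -0.3642, 0.2802]
orientation: [-3.069, -0.668, -0.001]
contact_force: [-0.2, 0.4, -1.2]
grip_width: 0.0639
```

Run:
```python
from h import *; import pickle
st()
f=imaging.grab_frame("wrist"); pickle.dump(f,open("W2.pkl","wb"))
for n in("stand","hook_rod","rod_grip"):
    for d in look_for(n,"wrist")[:2]:
        w=world(f,d["xyz"]);print(n,round(d["score"],2),w.round(3),proj(f,w).round()[0])
S=np.array([.4592,-.3637,.43]); g=f["pixels"][:,:,::-1].copy()
def q4(b,col):
    for bb in [b]:
        q=proj(f,place(bb.astype(float),S))
        for i in range(8):
            for j in (1,2,4):
                if not i&j: cv2.line(g,*[tuple(map(int,q[k].round())) for k in(i,i|j)],col,1)
q4(box(-15,15,-8,8,182,182),(0,255,0)); q4(M["stand"][0],(0,0,255)); q4(box(28,40,-25,25,130,130),(0,0,255)); q4(box(-24,34,7,21,130,130),(0,0,255));q4(box(-24,34,-21,-7,130,130),(0,0,255))
g=g[120:400,170:530]; cv2.imwrite("pics/w2.png",cv2.resize(g,None,fx=2,fy=2,interpolation=cv2.INTER_CUBIC))
```

```text
t 8.35 tcp [ 0.4593 -0.3642  0.2802] ang -1.142 tilt 0.001 F [-0.2  0.4 -1.2] w 0.0639 j [-0.17  0.45  1.01  1.78 -0.41  1.15 -0.18]
stand 0.73 [ 0.483 -0.354  0.01 ] [326. 150.]
hook_rod 0.9 [ 0.461 -0.367  0.178] [330. 205.]
rod_grip 0.91 [ 0.463 -0.36   0.181] [323. 200.]
```

View pics/w2.png

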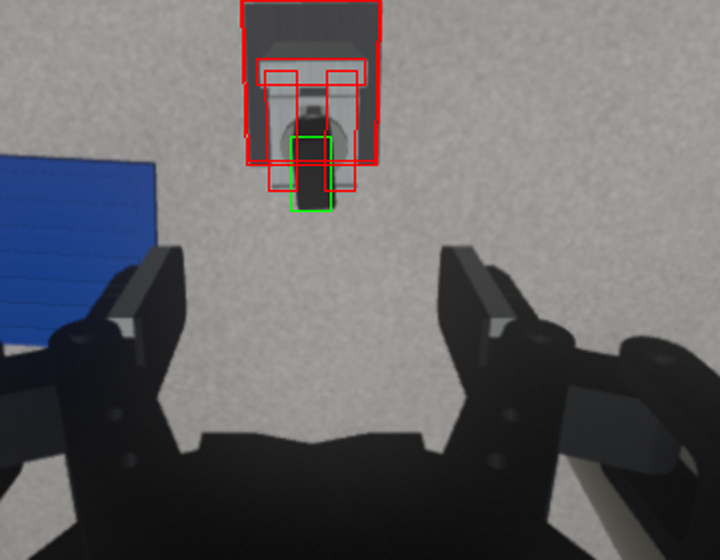

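carry_out(
  offset=[
    [0, 0.003, 0.08],
    [0, 0.003, 0.16],
    [0, 0.003, 0.22],
    [0, 0.003, 0.246],
    [0, 0.003, 0.246],
    [0, 0.003, 0.246],
  ],
  turn=[
    [0, 0, 0],
    [0, 0, 0],
    [0, 0, 0],
    [0, 0, 0],
    [0, 0, 0],
    [0, 0, 0],
  ],
)

```text
clock: 9.15
tcp_pos: [0.461, -0.3667, 0.1584]
orientation: [3.068, 0.669, 0.002]
contact_force: [0.5, -0.6, 0.9]
grip_width: 0.0638
```

carry_out(
  offset=[
    [0, 0, 0],
    [0, 0, 0],
    [0, 0, 0],
    [0, 0, 0],
    [0, 0, 0],
    [0, 0, 0],
  ],
  turn=[
    [0, 0, 0],
    [0, 0, 0],
    [0, 0, 0],
    [0, 0, 0],
    [0, 0, 0],
    [0, 0, 0],
  ],
  hand=1,
  force=70,
)

```text
clock: 9.75
tcp_pos: [0.4608, -0.3662, 0.158]
orientation: [3.069, 0.669, 0.002]
contact_force: [0.0, 1.8, 5.4]
grip_width: 0.0153
```

Run:
```python
from h import *
st()
```

```text
t 9.75 tcp [ 0.4608 -0.3662  0.158 ] ang -1.1414 tilt 0.0012 F [0.  1.8 5.4] w 0.0153 j [-0.07  0.58  0.88  1.89 -0.56  0.93 -0.06]
```

carry_out(
  offset=[
    [0, 0, -0.015],
    [0, 0, -0.03],
    [0, 0, -0.03],
    [-0.04, 0, -0.03],
    [-0.1, 0, -0.03],
    [-0.16, 0, -0.03],
    [-0.16, 0, -0.12],
    [-0.16, 0, -0.22],
  ],
  turn=[
    [0, 0, 0],
    [0, 0, 0],
    [0, 0, 0],
    [0, 0, 0],
    [0, 0, 0],
    [0, 0, 0],
    [0, 0, 0],
    [0, 0, 0],
  ],
)

```text
clock: 10.55
tcp_pos: [0.3842, -0.3993, 0.2667]
orientation: [-3.067, -0.662, 0.006]
contact_force: [1.6, 0.2, -0.0]
grip_width: 0.0153
```

Run:
```python
from h import *
st()
a=-.205-np.pi/2
p=bath(99,1,0)
plan([((p[0],p[1],.33),a),((p[0],p[1],.1785),a)])
f=imaging.grab_frame("side"); import pickle; pickle.dump(f,open("S3.pkl","wb"))
for d in look_for("hook_rod","side")[:2]: print(d["score"],world(f,d["xyz"]).round(3))
```

```text
t 10.55 tcp [ 0.3842 -0.3993  0.2667] ang -1.1455 tilt 0.0049 F [ 1.6  0.2 -0. ] w 0.0153 j [-0.09  0.4   1.03  1.87 -0.38  1.1  -0.06]
[ 0.66  -0.121  0.33 ] off [ 0.732  -0.2799 -0.1275] turn [-0.0021  0.0026  0.4202]
[ 0.66  -0.121  0.178] off [0.    0.    0.303] turn [0. 0. 0.]
0.57 [ 0.376 -0.406  0.199]
```

carry_out(
  offset=[
    [0, 0, -0.1],
    [0.08, -0.03, -0.127],
    [0.732, -0.28, -0.127],
    [0.732, -0.28, -0.127],
    [0.732, -0.28, -0.127],
    [0.732, -0.28, -0.127],
    [0.732, -0.28, -0.127],
    [0.732, -0.28, -0.127],
  ],
  turn=[
    [0, 0, 0],
    [-0.002, 0.0026, 0.02],
    [-0.002, 0.0026, 0.42],
    [-0.002, 0.0026, 0.42],
    [-0.002, 0.0026, 0.42],
    [-0.002, 0.0026, 0.42],
    [-0.002, 0.0026, 0.42],
    [-0.002, 0.0026, 0.42],
  ],
)

```text
clock: 11.45
tcp_pos: [0.6282, -0.1535, 0.3296]
orientation: [3.123, -0.315, 0.005]
contact_force: [0.8, 0.1, -0.8]
grip_width: 0.0149
```

Run:
```python
from h import *
st()
a=-.205-np.pi/2
p=bath(99,1,0)
plan([((p[0],p[1],.32),a),((p[0],p[1],.1785),a)])
```

```text
t 11.45 tcp [ 0.6282 -0.1535  0.3296] ang -1.7721 tilt 0.0038 F [ 0.8  0.1 -0.8] w 0.0149 j [-0.59  0.6   1.17  1.58 -0.56  1.34 -1.13]
[ 0.66  -0.121  0.32 ] off [ 0.0495 -0.0765  0.0193] turn [ 0.0013 -0.0022  0.0024]
[ 0.66  -0.121  0.178] off [0.    0.    0.283] turn [0. 0. 0.]
```

carry_out(
  offset=[
    [0.05, -0.0765, 0.019],
    [0.05, -0.0765, 0.04],
    [0.05, -0.0765, 0.08],
    [0.05, -0.0765, 0.12],
    [0.05, -0.0765, 0.15],
    [0.05, -0.0765, 0.15],
    [0.05, -0.0765, 0.15],
  ],
  turn=[
    [0.001, -0.002, 0.002],
    [0.001, -0.002, 0.002],
    [0.001, -0.002, 0.002],
    [0.001, -0.002, 0.002],
    [0.001, -0.002, 0.002],
    [0.001, -0.002, 0.002],
    [0.001, -0.002, 0.002],
  ],
)

```text
clock: 12.15
tcp_pos: [0.6599, -0.123, 0.2558]
orientation: [3.125, -0.32, 0.002]
contact_force: [0.9, -0.5, -1.9]
grip_width: 0.015
```

```bash
cat >> h.py <<'E'
def rodov(f,name,crop,S=2,extra=None):
    o=r.get_obs(); Rt=Ro.from_rotvec(o["orientation"]).as_matrix(); T=np.array(o["tcp_pos"])
    def rod(p): p=np.array(p)*mm; return T+Rt@np.array([p[0],-p[1],.126-p[2]])
    x0,y0,x1,y1=crop; g=cv2.resize(f["pixels"][y0:y1,x0:x1],None,fx=S,fy=S,interpolation=cv2.INTER_CUBIC)[:,:,::-1].copy()
    def dr(P,col):
        q=(proj(f,P)-[x0,y0]+.5)*S
        for i in range(8):
            for j in(1,2,4):
                if not i&j: cv2.line(g,*[tuple(map(int,q[k].round())) for k in(i,i|j)],col,1)
    for b in (box(-29.5,4.5,-12,12,0,5),box(-29.5,-25.5,-12,12,5,13),box(-15,15,-8,8,104,150)): dr(np.array([rod(p) for p in b]),(0,0,255))
    for P in extra or []: dr(P,(0,255,0))
    cv2.imwrite("pics/"+name,g)
E
python3 - <<'E'
from h import *
st()
f=imaging.grab_frame("wrist")
rodov(f,"w3.png",(200,20,500,320),2,[np.array([bath(*p) for p in b]) for b in (box(53,63,-35,37,72,78),box(36,80,-37,39,46,46))])
a=-.205-np.pi/2
p=bath(99,1,0)
plan([((p[0],p[1],.1785),a)])
E
```

```text
t 12.15 tcp [ 0.6599 -0.123   0.2558] ang -1.7751 tilt 0.0013 F [ 0.9 -0.5 -1.9] w 0.015 j [-0.58  0.7   1.09  1.6  -0.65  1.24 -1.14]
[ 0.66  -0.121  0.178] off [-0.0017 -0.0041  0.156 ] turn [ 0.0002 -0.0017  0.0005]
```

View pics/w3.png

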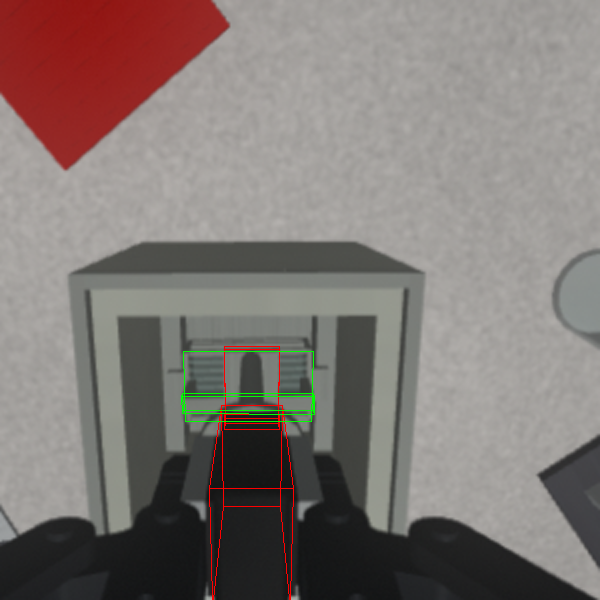

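carry_out(
  offset=[
    [-0.001, -0.004, 0.04],
    [-0.002, -0.004, 0.08],
    [-0.002, -0.004, 0.12],
    [-0.002, -0.004, 0.145],
    [-0.002, -0.004, 0.155],
    [-0.002, -0.004, 0.155],
  ],
  turn=[
    [0, -0.0017, 0],
    [0, -0.0017, 0],
    [0, -0.0017, 0],
    [0, -0.0017, 0],
    [0, -0.0017, 0],
    [0, -0.0017, 0],
  ],
)

```text
clock: 12.8
tcp_pos: [0.6596, -0.1203, 0.1777]
orientation: [3.125, -0.319, -0.003]
contact_force: [-0.3, 0.9, -2.0]
grip_width: 0.0152
```

Run:
```python
from h import *
st()
a=-.205-np.pi/2
p=bath(72,1,0)
plan([((p[0],p[1],.1785),a)])
```

```text
t 12.8 tcp [ 0.6596 -0.1203  0.1777] ang -1.7745 tilt 0.0017 F [-0.3  0.9 -2. ] w 0.0152 j [-0.55  0.77  1.02  1.67 -0.72  1.12 -1.1 ]
[ 0.634 -0.115  0.178] off [-0.0527  0.001  -0.0015] turn [0.0002 0.0011 0.0009]
```

carry_out(
  offset=[
    [-0.015, 0, -0.0015],
    [-0.03, 0.001, -0.0015],
    [-0.045, 0.001, -0.0015],
    [-0.053, 0.001, -0.0015],
    [-0.053, 0.001, -0.0015],
    [-0.053, 0.001, -0.0015],
  ],
  turn=[
    [0, 0.001, 0],
    [0, 0.001, 0],
    [0, 0.001, 0],
    [0, 0.001, 0],
    [0, 0.001, 0],
    [0, 0.001, 0],
  ],
)

```text
clock: 13.4
tcp_pos: [0.6338, -0.1152, 0.1792]
orientation: [-3.125, 0.319, -0.001]
contact_force: [-0.3, -0.8, -1.2]
grip_width: 0.0149
```

carry_out(
  offset=[
    [0, 0, -0.008],
    [0, 0, -0.016],
    [0, 0, -0.024],
    [0, 0, -0.032],
    [0, 0, -0.04],
    [0, 0, -0.048],
    [0, 0, -0.05],
    [0, 0, -0.05],
  ],
  turn=[
    [0, 0, 0],
    [0, 0, 0],
    [0, 0, 0],
    [0, 0, 0],
    [0, 0, 0],
    [0, 0, 0],
    [0, 0, 0],
    [0, 0, 0],
  ],
)

```text
clock: 14.2
tcp_pos: [0.6337, -0.1155, 0.2041]
orientation: [3.125, -0.319, 0.001]
contact_force: [-0.8, -0.1, -2.4]
grip_width: 0.015
```

Run:
```python
from h import *
st()
f=imaging.grab_frame("wrist"); save(f,"w4.png",(200,20,500,320),1)
for n in("carrier","handle_bar"):
    for d in look_for(n,"wrist")[:2]:
        w=world(f,d["xyz"]);print(n,round(d["score"],2),w.round(3))
```

```text
t 14.2 tcp [ 0.6337 -0.1155  0.2041] ang -1.7745 tilt 0.0007 F [-0.8 -0.1 -2.4] w 0.015 j [-0.61  0.71  1.07  1.72 -0.68  1.13 -1.1 ]
carrier 0.91 [ 0.622 -0.114  0.059]
handle_bar 0.75 [ 0.626 -0.117  0.054]
handle_bar 0.23 [0.634 0.268 0.009]
```

View pics/w4.png

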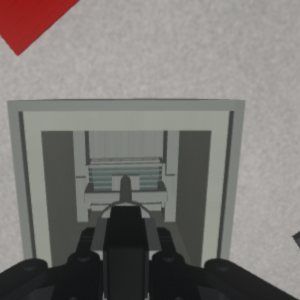

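carry_out(
  offset=[
    [0, 0, -0.01],
    [0, 0, -0.03],
    [0, 0, -0.06],
    [0, 0, -0.09],
    [0, 0, -0.12],
    [0, 0, -0.15],
    [0, 0, -0.18],
    [0, 0, -0.21],
  ],
  turn=[
    [0, 0, 0],
    [0, 0, 0],
    [0, 0, 0],
    [0, 0, 0],
    [0, 0, 0],
    [0, 0, 0],
    [0, 0, 0],
    [0, 0, 0],
  ],
)

```text
clock: 15.15
tcp_pos: [0.6336, -0.1155, 0.3104]
orientation: [3.125, -0.319, 0.001]
contact_force: [0.4, 0.5, -3.0]
grip_width: 0.0152
```

carry_out(
  offset=[
    [0, 0, -0.03],
    [0, 0, -0.055],
    [0, 0, -0.075],
    [0, 0, -0.085],
    [0, 0, -0.09],
    [0, 0, -0.09],
    [0, 0, -0.09],
  ],
  turn=[
    [0, 0, 0],
    [0, 0, 0],
    [0, 0, 0],
    [0, 0, 0],
    [0, 0, 0],
    [0, 0, 0],
    [0, 0, 0],
  ],
)

```text
clock: 15.85
tcp_pos: [0.6334, -0.1152, 0.3534]
orientation: [3.125, -0.319, -0.001]
contact_force: [0.1, -0.4, -3.8]
grip_width: 0.015
```

Run:
```python
from h import *
st()
for c in("scene","side"):
    f=imaging.grab_frame(c)
    if c=="side": a=f["pixels"][90:290,200:440]
    else: b=f["pixels"][80:280,190:380]
    for n in("carrier","handle_bar"):
        for d in look_for(n,c)[:2]:
            w=world(f,d["xyz"]);print(c,n,round(d["score"],2),w.round(3))
g=np.hstack([a,b]);cv2.imwrite("pics/c5.png",cv2.resize(g,None,fx=1.8,fy=1.8,interpolation=cv2.INTER_CUBIC)[:,:,::-1])
```

```text
t 15.85 tcp [ 0.6334 -0.1152  0.3534] ang -1.7745 tilt 0.0006 F [ 0.1 -0.4 -3.8] w 0.015 j [-0.66  0.59  1.19  1.55 -0.55  1.38 -1.2 ]
scene carrier 0.67 [ 0.626 -0.093  0.207]
scene handle_bar 0.76 [ 0.626 -0.093  0.203]
side carrier 0.88 [ 0.614 -0.132  0.205]
side carrier 0.31 [ 0.629 -0.119  0.3  ]
side handle_bar 0.71 [ 0.612 -0.133  0.208]
```

View pics/c5.png

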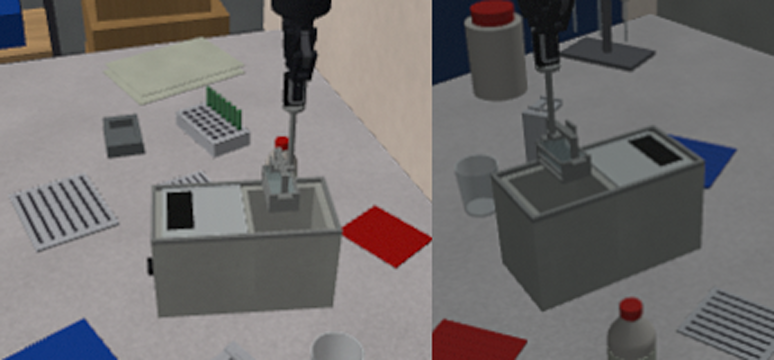

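The carrier hangs upright on the hook above the deck (crop 280,190 and 563,155). I'll carry it slowly to the drip plate.

carry_out(
  offset=[
    [-0.004, -0.007, 0],
    [-0.012, -0.022, 0],
    [-0.023, -0.043, 0],
    [-0.039, -0.072, 0],
    [-0.054, -0.1, 0],
    [-0.07, -0.129, 0],
    [-0.085, -0.158, 0],
    [-0.1, -0.186, 0],
  ],
  turn=[
    [0, 0, 0],
    [0, 0, 0],
    [0, 0, 0],
    [0, 0, 0],
    [0, 0, 0],
    [0, 0, 0],
    [0, 0, 0],
    [0, 0, 0],
  ],
)

```text
clock: 16.95
tcp_pos: [0.603, -0.0122, 0.3539]
orientation: [-3.125, 0.317, -0.0]
contact_force: [-0.5, -0.0, -2.7]
grip_width: 0.0154
```

carry_out(
  offset=[
    [-0.016, -0.029, 0],
    [-0.032, -0.058, 0],
    [-0.048, -0.088, 0],
    [-0.064, -0.118, 0],
    [-0.08, -0.148, 0],
    [-0.096, -0.178, 0],
    [-0.112, -0.206, 0],
    [-0.126, -0.232, 0],
  ],
  turn=[
    [0, 0, 0],
    [0, 0, 0],
    [0, 0, 0],
    [0, 0, 0],
    [0, 0, 0],
    [0, 0, 0],
    [0, 0, 0],
    [0, 0, 0],
  ],
)

```text
clock: 17.75
tcp_pos: [0.5644, 0.1141, 0.3538]
orientation: [-3.125, 0.317, -0.0]
contact_force: [-0.1, 0.6, -2.6]
grip_width: 0.0154
```

carry_out(
  offset=[
    [-0.012, -0.022, 0],
    [-0.021, -0.039, 0],
    [-0.027, -0.051, 0],
    [-0.031, -0.058, 0],
    [-0.032, -0.06, 0],
    [-0.032, -0.06, 0],
    [-0.032, -0.06, 0],
  ],
  turn=[
    [0, 0, 0],
    [0, 0, 0],
    [0, 0, 0],
    [0, 0, 0],
    [0, 0, 0],
    [0, 0, 0],
    [0, 0, 0],
  ],
)

```text
clock: 18.45
tcp_pos: [0.5557, 0.144, 0.354]
orientation: [3.125, -0.321, 0.001]
contact_force: [1.0, 0.4, -2.7]
grip_width: 0.0152
```

Run:
```python
from h import *
st()
for c in("scene","side"):
    f=imaging.grab_frame(c); save(f,c+"6.png")
    for n in("carrier","handle_bar","drip_plate"):
        for d in look_for(n,c)[:4]:
            w=world(f,d["xyz"]);print(c,n,round(d["score"],2),w.round(3))
```

```text
t 18.45 tcp [0.5557 0.144  0.354 ] ang -1.7755 tilt 0.0007 F [ 1.   0.4 -2.7] w 0.0152 j [-1.29  0.52  1.36  1.71 -0.52  1.34 -1.61]
scene carrier 0.71 [0.551 0.155 0.206]
scene carrier 0.54 [ 0.61  -0.051  0.106]
scene handle_bar 0.94 [0.55  0.157 0.206]
scene drip_plate 0.91 [0.546 0.15  0.009]
scene drip_plate 0.9 [0.307 0.183 0.009]
scene drip_plate 0.75 [ 0.216 -0.176  0.006]
scene drip_plate 0.66 [ 0.842 -0.059  0.008]
side carrier 0.64 [0.542 0.115 0.203]
side handle_bar 0.7 [0.537 0.113 0.207]
side handle_bar 0.44 [ 0.471 -0.369  0.01 ]
side drip_plate 0.91 [0.294 0.163 0.009]
side drip_plate 0.82 [ 0.839 -0.062  0.002]
side drip_plate 0.54 [0.553 0.201 0.005]
```

carry_out(
  offset=[
    [0, 0, 0.01],
    [0, 0, 0.035],
    [0, 0, 0.07],
    [0, 0, 0.105],
    [0, 0, 0.14],
    [0, 0, 0.175],
    [0, 0, 0.21],
    [0, 0, 0.245],
  ],
  turn=[
    [0, 0, 0],
    [0, 0, 0],
    [0, 0, 0],
    [0, 0, 0],
    [0, 0, 0],
    [0, 0, 0],
    [0, 0, 0],
    [0, 0, 0],
  ],
)

```text
clock: 19.65
tcp_pos: [0.5552, 0.1447, 0.2296]
orientation: [3.125, -0.319, -0.001]
contact_force: [-0.3, 0.1, -3.2]
grip_width: 0.0154
```

Run:
```python
from h import *
st()
```

```text
t 19.65 tcp [0.5552 0.1447 0.2296] ang -1.7745 tilt 0.0007 F [-0.3  0.1 -3.2] w 0.0154 j [-1.2   0.62  1.22  1.87 -0.64  1.13 -1.52]
```

carry_out(
  offset=[
    [0, 0, 0.03],
    [0, 0, 0.055],
    [0, 0, 0.072],
    [0, 0, 0.082],
    [0, 0, 0.088],
    [0, 0, 0.092],
    [0, 0, 0.096],
    [0, 0, 0.1],
  ],
  turn=[
    [0, 0, 0],
    [0, 0, 0],
    [0, 0, 0],
    [0, 0, 0],
    [0, 0, 0],
    [0, 0, 0],
    [0, 0, 0],
    [0, 0, 0],
  ],
)

```text
clock: 20.45
tcp_pos: [0.5561, 0.1448, 0.1818]
orientation: [-3.125, 0.319, -0.002]
contact_force: [-0.2, 0.3, -0.4]
grip_width: 0.0155
```

carry_out(
  offset=[
    [0, 0, 0.006],
    [0, 0, 0.012],
    [0, 0, 0.018],
    [0, 0, 0.02],
    [0, 0, 0.02],
  ],
  turn=[
    [0, 0, 0],
    [0, 0, 0],
    [0, 0, 0],
    [0, 0, 0],
    [0, 0, 0],
  ],
)

```text
clock: 20.95
tcp_pos: [0.5556, 0.1446, 0.1712]
orientation: [3.125, -0.319, 0.0]
contact_force: [-0.6, 0.4, -0.6]
grip_width: 0.0156
```

Run:
```python
from h import *
st()
for c in("scene","side"):
    f=imaging.grab_frame(c)
    for n in("carrier","handle_bar"):
        for d in look_for(n,c)[:1]:
            w=world(f,d["xyz"]);print(c,n,round(d["score"],2),w.round(3))
```

```text
t 20.95 tcp [0.5556 0.1446 0.1712] ang -1.7745 tilt 0.0004 F [-0.6  0.4 -0.6] w 0.0156 j [-1.14  0.67  1.13  1.92 -0.72  1.03 -1.46]
scene carrier 0.86 [0.554 0.158 0.036]
scene handle_bar 0.86 [0.554 0.162 0.034]
side carrier 0.53 [0.541 0.16  0.068]
side handle_bar 0.59 [ 0.579 -0.155  0.103]
```

carry_out(
  offset=[
    [0.01, 0, 0],
    [0.025, 0, 0],
    [0.045, 0, 0],
    [0.065, 0, 0],
    [0.085, 0, 0],
    [0.1, 0, 0],
    [0.11, 0, 0],
    [0.11, 0, -0.01],
  ],
  turn=[
    [0, 0, 0],
    [0, 0, 0],
    [0, 0, 0],
    [0, 0, 0],
    [0, 0, 0],
    [0, 0, 0],
    [0, 0, 0],
    [0, 0, 0],
  ],
)

```text
clock: 22.05
tcp_pos: [0.6098, 0.1332, 0.176]
orientation: [3.124, -0.32, -0.0]
contact_force: [0.1, -0.7, -1.4]
grip_width: 0.0152
```

Run:
```python
from h import *
st()
for c in("scene","side","wrist"):
    f=imaging.grab_frame(c)
    for n in("carrier","handle_bar","hook_rod"):
        for d in look_for(n,c)[:1]:
            w=world(f,d["xyz"]);print(c,n,round(d["score"],2),w.round(3))
```

```text
t 22.05 tcp [0.6098 0.1332 0.176 ] ang -1.775 tilt 0.0009 F [ 0.1 -0.7 -1.4] w 0.0152 j [-1.03  0.73  1.09  1.79 -0.73  1.09 -1.45]
scene carrier 0.87 [0.548 0.159 0.037]
scene handle_bar 0.59 [0.547 0.16  0.036]
scene hook_rod 0.74 [0.613 0.135 0.115]
side handle_bar 0.5 [0.541 0.168 0.041]
side hook_rod 0.67 [0.6   0.129 0.119]
wrist carrier 0.95 [0.554 0.167 0.033]
wrist hook_rod 0.79 [0.616 0.129 0.198]
```

Run:
```python
from h import *
b=-1.1414; X=np.array([-np.sin(b),np.cos(b),0]); H=np.array([.4608,-.3662,.158]); 
plan([((.60,.12,.33),-1.775),((.50,-.14,.33),-1.45),(H-.075*X+[0,0,.17],b),(H-.075*X+[0,0,.015],b)])
```

```text
[0.6  0.12 0.33] off [-0.0129  0.0306 -0.3072] turn [-0.     -0.0003  0.0004]
[ 0.5  -0.14  0.33] off [-0.0904  0.5498  0.    ] turn [ 0.      0.     -0.2167]
[ 0.393 -0.397  0.328] off [-0.2753  0.4852  0.004 ] turn [ 0.      0.     -0.2057]
[ 0.393 -0.397  0.173] off [0.   0.   0.31] turn [0. 0. 0.]
```

carry_out(
  offset=[
    [0, 0, -0.1],
    [-0.005, 0.01, -0.2],
    [-0.013, 0.03, -0.307],
    [-0.013, 0.03, -0.307],
  ],
  turn=[
    [0, 0, 0],
    [0, 0, 0],
    [0, 0, 0],
    [0, 0, 0],
  ],
)

```text
clock: 23.05
tcp_pos: [0.6024, 0.1176, 0.3363]
orientation: [-3.123, 0.323, -0.015]
contact_force: [0.1, -1.4, -1.9]
grip_width: 0.0154
```

carry_out(
  offset=[
    [-0.09, 0.55, 0],
    [-0.09, 0.55, 0],
    [-0.09, 0.55, 0],
    [-0.09, 0.55, 0],
    [-0.09, 0.55, 0],
    [-0.09, 0.55, 0],
    [-0.09, 0.55, 0],
  ],
  turn=[
    [0, 0, -0.217],
    [0, 0, -0.217],
    [0, 0, -0.217],
    [0, 0, -0.217],
    [0, 0, -0.217],
    [0, 0, -0.217],
    [0, 0, -0.217],
  ],
)

```text
clock: 23.75
tcp_pos: [0.4976, -0.145, 0.33]
orientation: [-3.136, -0.177, -0.002]
contact_force: [-0.0, 0.1, -1.3]
grip_width: 0.0155
```

Run:
```python
from h import *
st()
b=-1.1414; X=np.array([-np.sin(b),np.cos(b),0]); H=np.array([.4608,-.3662,.158]); 
plan([(H-.075*X+[0,0,.17],b),(H-.075*X+[0,0,.015],b)])
```

```text
t 23.75 tcp [ 0.4976 -0.145   0.33  ] ang -1.4577 tilt 0.0012 F [-0.   0.1 -1.3] w 0.0155 j [-0.87  0.31  1.3   1.87 -0.32  1.2  -0.93]
[ 0.393 -0.397  0.328] off [-0.2656  0.478   0.0035] turn [-0.0003 -0.0007 -0.2109]
[ 0.393 -0.397  0.173] off [0.   0.   0.31] turn [0. 0. 0.]
```

carry_out(
  offset=[
    [-0.2656, 0.478, 0.0035],
    [-0.2656, 0.478, 0.0035],
    [-0.2656, 0.478, 0.0035],
    [-0.2656, 0.478, 0.0035],
    [-0.2656, 0.478, 0.0035],
    [-0.2656, 0.478, 0.0035],
    [-0.2656, 0.478, 0.0035],
    [-0.2656, 0.478, 0.0035],
  ],
  turn=[
    [0, 0, -0.211],
    [0, 0, -0.211],
    [0, 0, -0.211],
    [0, 0, -0.211],
    [0, 0, -0.211],
    [0, 0, -0.211],
    [0, 0, -0.211],
    [0, 0, -0.211],
  ],
)

```text
clock: 24.55
tcp_pos: [0.3979, -0.3928, 0.3275]
orientation: [-3.066, -0.682, -0.0]
contact_force: [0.2, -0.1, -1.2]
grip_width: 0.0151
```

carry_out(
  offset=[
    [0, 0, 0.08],
    [0, 0, 0.16],
    [0, 0, 0.24],
    [0, 0, 0.29],
    [0, 0, 0.31],
    [0, 0, 0.31],
    [0, 0, 0.31],
  ],
  turn=[
    [0, 0, 0],
    [0, 0, 0],
    [0, 0, 0],
    [0, 0, 0],
    [0, 0, 0],
    [0, 0, 0],
    [0, 0, 0],
  ],
)

```text
clock: 25.25
tcp_pos: [0.3988, -0.3934, 0.1743]
orientation: [3.065, 0.685, 0.002]
contact_force: [-0.2, -0.7, -0.5]
grip_width: 0.0151
```

Run:
```python
from h import *
st()
b=-1.1414; X=np.array([-np.sin(b),np.cos(b),0]); H=np.array([.4608,-.3662,.158]); 
plan([(H+[0,0,.015],b),(H,b)])
```

```text
t 25.25 tcp [ 0.3988 -0.3934  0.1743] ang -1.1312 tilt 0.0021 F [-0.2 -0.7 -0.5] w 0.0151 j [-0.03  0.53  0.94  1.95 -0.54  0.93  0.05]
[ 0.461 -0.366  0.173] off [0.1353 0.0036 0.0027] turn [ 0.0012 -0.0008  0.0068]
[ 0.461 -0.366  0.158] off [0.   0.   0.03] turn [0. 0. 0.]
```

carry_out(
  offset=[
    [0, 0.0036, 0.001],
    [0, 0.0036, 0.001],
    [0.03, 0.0036, 0.001],
    [0.065, 0.0036, 0.001],
    [0.1, 0.0036, 0.001],
    [0.125, 0.0036, 0.001],
    [0.135, 0.0036, 0.001],
    [0.135, 0.0036, 0.001],
  ],
  turn=[
    [0.001, -0.001, 0.007],
    [0.001, -0.001, 0.007],
    [0.001, -0.001, 0.007],
    [0.001, -0.001, 0.007],
    [0.001, -0.001, 0.007],
    [0.001, -0.001, 0.007],
    [0.001, -0.001, 0.007],
    [0.001, -0.001, 0.007],
  ],
)

```text
clock: 26.05
tcp_pos: [0.4605, -0.3657, 0.1725]
orientation: [-3.068, -0.67, 0.003]
contact_force: [0.0, -0.7, -0.9]
grip_width: 0.0151
```

Run:
```python
from h import *
st()
b=-1.1414; H=np.array([.4608,-.3662,.158]); plan([(H,b)])
```

```text
t 26.05 tcp [ 0.4605 -0.3657  0.1725] ang -1.1411 tilt 0.002 F [ 0.  -0.7 -0.9] w 0.0151 j [-0.1   0.58  0.93  1.88 -0.56  0.97 -0.06]
[ 0.461 -0.366  0.158] off [0.0002 0.0012 0.0289] turn [-0.0008  0.0011  0.0002]
```

carry_out(
  offset=[
    [0, 0.001, 0.008],
    [0, 0.001, 0.016],
    [0, 0.001, 0.024],
    [0, 0.001, 0.028],
    [0, 0.001, 0.028],
  ],
  turn=[
    [0, 0, 0],
    [0, 0, 0],
    [0, 0, 0],
    [0, 0, 0],
    [0, 0, 0],
  ],
)

```text
clock: 26.55
tcp_pos: [0.4594, -0.3669, 0.1584]
orientation: [-3.069, -0.666, 0.003]
contact_force: [-0.5, 0.4, -1.1]
grip_width: 0.015
```

carry_out(
  offset=[
    [0, 0, 0],
    [0, 0, 0],
    [0, 0, 0],
    [0, 0, 0],
    [0, 0, 0],
    [0, 0, -0.02],
    [0, 0, -0.08],
    [0, 0, -0.18],
  ],
  turn=[
    [0, 0, 0],
    [0, 0, 0],
    [0, 0, 0],
    [0, 0, 0],
    [0, 0, 0],
    [0, 0, 0],
    [0, 0, 0],
    [0, 0, 0],
  ],
  hand=0.3,
)

```text
clock: 27.35
tcp_pos: [0.4587, -0.3655, 0.248]
orientation: [-3.066, -0.666, 0.009]
contact_force: [1.5, -0.1, 0.2]
grip_width: 0.0598
```

Run:
```python
from h import *; import pickle
st()
F={}
for c in("scene","side","wrist"):
    f=F[c]=imaging.grab_frame(c)
    for n in("carrier","handle_bar","hook_rod","rod_grip"):
        for d in look_for(n,c)[:1]:
            w=world(f,d["xyz"]);print(c,n,round(d["score"],2),w.round(3),proj(f,w)[0].round())
pickle.dump(F,open("F7.pkl","wb"))
f0=pickle.load(open("F1.pkl","rb"))["side"]["pixels"][265:345,300:370].astype(int); print("side diff stand",np.abs(F["side"]["pixels"][265:345,300:370]-f0).mean())
# black grip centroid before/after in side view
for p in(pickle.load(open("F1.pkl","rb"))["side"]["pixels"],F["side"]["pixels"]):
    m=np.zeros((400,640),bool); m[268:305,305:345]=p.max(2)[268:305,305:345]<45; y,x=np.nonzero(m); print(m.sum(),x.mean(),y.mean())
```

```text
t 27.35 tcp [ 0.4587 -0.3655  0.248 ] ang -1.1432 tilt 0.0069 F [ 1.5 -0.1  0.2] w 0.0598 j [-0.16  0.5   1.01  1.81 -0.47  1.11 -0.13]
scene carrier 0.67 [0.721 0.131 0.07 ] [301. 272.]
scene handle_bar 0.9 [0.549 0.154 0.038] [359. 251.]
scene hook_rod 0.69 [ 0.462 -0.358  0.152] [252. 133.]
scene rod_grip 0.56 [ 0.458 -0.36   0.153] [253. 132.]
side hook_rod 0.68 [ 0.455 -0.373  0.139] [323. 296.]
side rod_grip 0.91 [ 0.455 -0.37   0.139] [322. 295.]
wrist carrier 0.42 [ 0.485 -0.155  0.105] [112.  66.]
wrist hook_rod 0.72 [ 0.463 -0.366  0.178] [328. 215.]
wrist rod_grip 0.72 [ 0.464 -0.363  0.179] [324. 211.]
side diff stand 7.648630952380953
239 323.0543933054393 286.0
258 323.70542635658916 286.18992248062017
```

Run:
```python
from h import *
plan([((.459,-.366,.29),-1.14),((.532,.09,.26),-.205)])
```

```text
[ 0.459 -0.366  0.29 ] off [-0.0008 -0.0023 -0.0831] turn [-0.001   0.001  -0.0021]
[0.532 0.09  0.26 ] off [ 0.5135 -0.7677  0.06  ] turn [ 0.      0.     -0.6233]
```

carry_out(
  offset=[
    [0, -0.002, -0.083],
    [0, -0.002, -0.083],
  ],
  turn=[
    [-0.001, 0.001, -0.002],
    [-0.001, 0.001, -0.002],
  ],
)

```text
clock: 28.3
tcp_pos: [0.4606, -0.3682, 0.2942]
orientation: [3.064, 0.669, 0.007]
contact_force: [-0.4, -1.5, 0.2]
grip_width: 0.0596
```

carry_out(
  offset=[
    [0.5135, -0.7677, 0],
    [0.5135, -0.7677, 0],
    [0.5135, -0.7677, 0],
    [0.5135, -0.7677, 0],
    [0.5135, -0.7677, 0],
    [0.5135, -0.7677, 0],
    [0.5135, -0.7677, 0],
    [0.5135, -0.7677, 0],
  ],
  turn=[
    [0, 0, -0.623],
    [0, 0, -0.623],
    [0, 0, -0.623],
    [0, 0, -0.623],
    [0, 0, -0.623],
    [0, 0, -0.623],
    [0, 0, -0.623],
    [0, 0, -0.623],
  ],
)

```text
clock: 29.1
tcp_pos: [0.5227, 0.031, 0.2904]
orientation: [2.437, 1.983, 0.002]
contact_force: [0.5, -1.1, -0.6]
grip_width: 0.0597
```

Run:
```python
from h import *
st()
plan([((.532,.09,.26),-.205)])
```

```text
t 29.1 tcp [0.5227 0.031  0.2904] ang -0.2045 tilt 0.0016 F [ 0.5 -1.1 -0.6] w 0.0597 j [-0.87  0.22  0.83  1.9  -0.19  1.09 -0.18]
[0.532 0.09  0.26 ] off [ 0.1193 -0.0059  0.0609] turn [ 0.0007 -0.0007  0.0003]
```

carry_out(
  offset=[
    [0.12, -0.006, 0.061],
    [0.12, -0.006, 0.061],
    [0.12, -0.006, 0.061],
    [0.12, -0.006, 0.061],
  ],
  turn=[
    [0, 0, 0],
    [0, 0, 0],
    [0, 0, 0],
    [0, 0, 0],
  ],
)

```text
clock: 29.5
tcp_pos: [0.5321, 0.0867, 0.2597]
orientation: [2.438, 1.979, -0.001]
contact_force: [-0.3, -1.2, 1.1]
grip_width: 0.0595
```

Run:
```python
from h import *; import pickle
st()
C=[box(-22,22,-38,38,0,32),box(-10,10,-48,48,26,32),box(-5,5,-36,36,58,64),box(-5,5,-36,-31,32,64),box(-5,5,31,36,32,64)]
F={c:imaging.grab_frame(c) for c in("wrist","scene")}; pickle.dump(F,open("F8.pkl","wb"))
obs=[]
for c in F:
    for d in outline_of("carrier",c)[:3]:
        m=d["region"].astype(np.float32); y,x=np.nonzero(m); q=proj(F[c],[[.545,.15,.03]])[0]
        print(c,round(d["score"],2),m.sum(),x.mean().round(),y.mean().round(),q.round())
        if np.hypot(x.mean()-q[0],y.mean()-q[1])<25: obs.append((F[c],m));break
for d in look_for("handle_bar","wrist")[:1]: print("bar",round(d["score"],2),world(F["wrist"],d["xyz"]).round(4))
fits=[]
for sel in [obs]+[[o] for o in obs]:
    b=fit(sel,C,(.545,.15,-.205),.005); fits.append(b.x); print(b.x.round(4),round(b.fun,3))
p=fits[1] if len(fits)>1 else fits[0]
f=F["wrist"]; x0,y0,x1,y1=220,60,420,260; S=3
g=cv2.resize(f["pixels"][y0:y1,x0:x1],None,fx=S,fy=S,interpolation=cv2.INTER_CUBIC)[:,:,::-1].copy()
for bx,col in((C[0],(255,0,0)),(C[1],(0,255,255)),(C[2],(0,0,255)),(box(-55,55,-65,65,0,0),(0,255,0))):
    q=proj(f,place(bx,p,.005) if col!=(0,255,0) else place(bx,(.5413,.148,.234),.005)); q=(q-[x0,y0]+.5)*S
    for i in range(8):
        for j in(1,2,4):
            if not i&j: cv2.line(g,*[tuple(map(int,q[k].round())) for k in(i,i|j)],col,1)
cv2.imwrite("pics/w8.png",g)
```

```text
t 29.5 tcp [0.5321 0.0867 0.2597] ang -0.207 tilt 0.0014 F [-0.3 -1.2  1.1] w 0.0595 j [-0.92  0.3   0.79  1.9  -0.24  1.04 -0.24]
wrist 0.76 3005.0 323.0 121.0 [325. 120.]
scene 0.7 862.0 359.0 252.0 [359. 252.]
bar 0.48 [0.6191 0.2703 0.007 ]
[ 0.5415  0.1475 -0.1919] 0.085
[ 0.5416  0.1477 -0.1911] 0.026
[ 0.54    0.1468 -0.21  ] 0.049
```

View pics/w8.png

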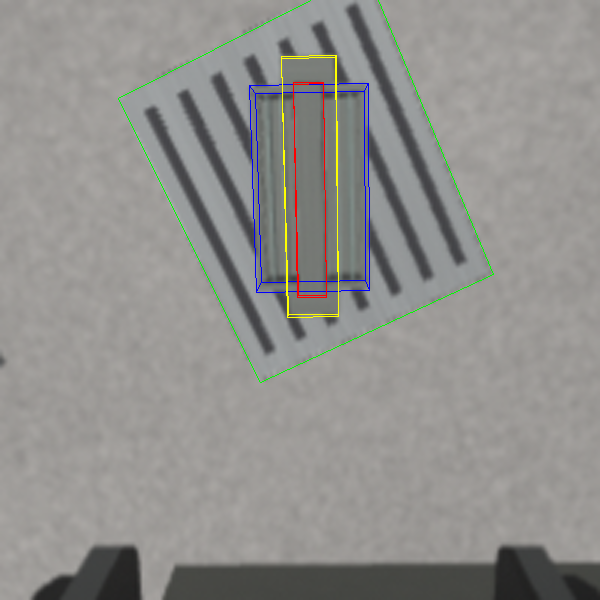

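Run:
```python
from h import *
plan([((.5415,.1477,.16),-.192),((.5415,.1477,.063),-.192)])
```

```text
[0.542 0.148 0.16 ] off [ 0.123  -0.0076  0.2007] turn [ 0.0009 -0.0004 -0.0108]
[0.542 0.148 0.063] off [0.    0.    0.194] turn [0. 0. 0.]
```

carry_out(
  offset=[
    [0.06, -0.004, 0.08],
    [0.123, -0.0076, 0.15],
    [0.123, -0.0076, 0.2],
    [0.123, -0.0076, 0.2],
    [0.123, -0.0076, 0.2],
    [0.123, -0.0076, 0.2],
  ],
  turn=[
    [0, 0, -0.01],
    [0.001, 0, -0.011],
    [0.001, 0, -0.011],
    [0.001, 0, -0.011],
    [0.001, 0, -0.011],
    [0.001, 0, -0.011],
  ],
)

```text
clock: 30.35
tcp_pos: [0.5422, 0.1482, 0.1615]
orientation: [2.423, 1.999, 0.003]
contact_force: [-0.1, -0.6, 0.2]
grip_width: 0.0596
```

Run:
```python
from h import *
st();plan([((.5415,.1477,.063),-.192)])
```

```text
t 30.35 tcp [0.5422 0.1482 0.1615] ang -0.1912 tilt 0.002 F [-0.1 -0.6  0.2] w 0.0596 j [-0.9   0.46  0.69  1.94 -0.38  0.86 -0.21]
[0.542 0.148 0.063] off [-0.0015 -0.0015  0.197 ] turn [ 0.001  -0.0009  0.0005]
```

carry_out(
  offset=[
    [-0.0015, -0.0015, 0.06],
    [-0.0015, -0.0015, 0.12],
    [-0.0015, -0.0015, 0.17],
    [-0.0015, -0.0015, 0.19],
    [-0.0015, -0.0015, 0.197],
    [-0.0015, -0.0015, 0.197],
  ],
  turn=[
    [0, 0, 0],
    [0, 0, 0],
    [0, 0, 0],
    [0, 0, 0],
    [0, 0, 0],
    [0, 0, 0],
  ],
)

```text
clock: 30.95
tcp_pos: [0.5409, 0.1486, 0.0622]
orientation: [-2.422, -2.001, -0.001]
contact_force: [-0.2, -0.6, 0.4]
grip_width: 0.0595
```

carry_out(
  offset=[
    [0, 0, 0],
    [0, 0, 0],
    [0, 0, 0],
    [0, 0, 0],
    [0, 0, 0],
    [0, 0, 0],
  ],
  turn=[
    [0, 0, 0],
    [0, 0, 0],
    [0, 0, 0],
    [0, 0, 0],
    [0, 0, 0],
    [0, 0, 0],
  ],
  hand=1,
  force=50,
)

```text
clock: 31.55
tcp_pos: [0.5407, 0.1488, 0.0616]
orientation: [-2.421, -2.002, -0.001]
contact_force: [0.9, 1.0, 3.5]
grip_width: 0.0086
```

carry_out(
  offset=[
    [0, 0, -0.02],
    [0, 0, -0.06],
    [0, 0, -0.12],
    [0, 0, -0.18],
    [0, 0, -0.2],
    [0, 0, -0.2],
  ],
  turn=[
    [0, 0, 0],
    [0, 0, 0],
    [0, 0, 0],
    [0, 0, 0],
    [0, 0, 0],
    [0, 0, 0],
  ],
)

```text
clock: 32.15
tcp_pos: [0.5405, 0.149, 0.1623]
orientation: [-2.42, -2.002, -0.002]
contact_force: [0.5, -0.2, -0.7]
grip_width: 0.0089
```

Run:
```python
from h import *
st();plan([((.4458,.3847,.17),-.066)])
for c in("scene","side"):
    f=imaging.grab_frame(c)
    for d in look_for("handle_bar",c)[:1]+look_for("carrier",c)[:1]: print(c,round(d["score"],2),world(f,d["xyz"]).round(4))
```

```text
t 32.15 tcp [0.5405 0.149  0.1623] ang -0.1887 tilt 0.0016 F [ 0.5 -0.2 -0.7] w 0.0089 j [-0.91  0.46  0.69  1.95 -0.38  0.87 -0.21]
[0.446 0.385 0.17 ] off [ 0.4275 -0.2744 -0.0149] turn [ 0.0004 -0.001  -0.0818]
scene 0.56 [0.5502 0.1576 0.1364]
scene 0.58 [0.5487 0.1622 0.1378]
side 0.82 [0.5342 0.1151 0.1331]
side 0.77 [0.5354 0.1193 0.1317]
```

Run:
```python
from h import *
plan([((.440,.295,.20),-.066)])
```

```text
[0.44  0.295 0.2  ] off [ 0.2504 -0.2503 -0.0798] turn [-0.002   0.0009 -0.082 ]
```

carry_out(
  offset=[
    [0.02, -0.02, -0.03],
    [0.06, -0.06, -0.06],
    [0.11, -0.11, -0.08],
    [0.16, -0.16, -0.08],
    [0.21, -0.21, -0.08],
    [0.25, -0.25, -0.08],
    [0.25, -0.25, -0.08],
    [0.25, -0.25, -0.08],
  ],
  turn=[
    [0, 0, -0.01],
    [0, 0, -0.03],
    [0, 0, -0.05],
    [-0.001, 0, -0.07],
    [-0.001, 0, -0.082],
    [-0.001, 0, -0.082],
    [-0.001, 0, -0.082],
    [-0.001, 0, -0.082],
  ],
)

```text
clock: 33.25
tcp_pos: [0.4403, 0.2951, 0.2006]
orientation: [2.291, 2.148, -0.001]
contact_force: [-0.7, 0.2, -1.2]
grip_width: 0.0085
```

Run:
```python
from h import *; import pickle
st()
F={c:imaging.grab_frame(c) for c in("wrist","scene","side")}; pickle.dump(F,open("F9.pkl","wb"))
obs=[]
for c in F:
    for d in outline_of("dock",c)[:3]:
        m=d["region"].astype(np.float32); y,x=np.nonzero(m); q=proj(F[c],[[.4458,.3847,.02]])[0]
        print(c,round(d["score"],2),m.sum(),x.mean().round(),y.mean().round(),q.round())
        if np.hypot(x.mean()-q[0],y.mean()-q[1])<25: obs.append((F[c],m));break
for sel in [obs]+[[o] for o in obs]:
    b=fit(sel,M["dock"],(.4458,.3847,-.066)); print(b.x.round(4),round(b.fun,3))
o=r.get_obs();f=F["wrist"]
print("bar proj", proj(f,np.array(o["tcp_pos"])[None]).round())
# edges: profile across the dock in the wrist view
g=cv2.cvtColor(f["pixels"],cv2.COLOR_RGB2GRAY)
p=(.4458,.3847,-.066)
for ax,(lo,hi) in {"x":(-50,50),"y":(-70,70)}.items():
    t=np.arange(lo,hi+1,2); P=np.array([[v,0,30] if ax=="x" else [0,v,30] for v in t],float)
    q=proj(f,place(P,p)); val=cv2.remap(g,q[:,0].astype(np.float32)[None],q[:,1].astype(np.float32)[None],cv2.INTER_LINEAR)[0]
    print(ax,list(zip(t.tolist(),val.tolist())))
```

```text
t 33.25 tcp [0.4403 0.2951 0.2006] ang -0.0645 tilt 0.0012 F [-0.7  0.2 -1.2] w 0.0085 j [-1.26  0.34  0.69  1.98 -0.27  0.91 -0.5 ]
wrist 0.86 10804.0 326.0 91.0 [326.  95.]
scene 0.97 1787.0 465.0 285.0 [465. 283.]
side 0.85 451.0 268.0 166.0 [267. 164.]
[ 0.4461  0.3833 -0.0575] 0.23
[ 0.4456  0.383  -0.0634] 0.053
[ 0.4459  0.3839 -0.0409] 0.068
[ 0.4449  0.3851 -0.0655] 0.097
bar proj [[328. 271.]]
x [(-50, 153), (-48, 151), (-46, 153), (-44, 155), (-42, 151), (-40, 152), (-38, 135), (-36, 95), (-34, 93), (-32, 93), (-30, 93), (-28, 92), (-26, 86), (-24, 68), (-22, 91), (-20, 91), (-18, 91), (-16, 92), (-14, 92), (-12, 92), (-10, 91), (-8, 92), (-6, 92), (-4, 92), (-2, 92), (0, 91), (2, 92), (4, 92), (6, 93), (8, 93), (10, 92), (12, 92), (14, 92), (16, 93), (18, 92), (20, 93), (22, 93), (24, 90), (26, 78), (28, 92), (30, 92), (32, 92), (34, 92), (36, 92), (38, 114), (40, 149), (42, 150), (44, 149), (46, 147), (48, 145), (50, 146)]
y [(-70, 115), (-68, 116), (-66, 116), (-64, 91), (-62, 100), (-60, 93), (-58, 91), (-56, 91), (-54, 91), (-52, 91), (-50, 90), (-48, 91), (-46, 91), (-44, 78), (-42, 81), (-40, 92), (-38, 92), (-36, 92), (-34, 92), (-32, 92), (-30, 92), (-28, 92), (-26, 92), (-24, 92), (-22, 92), (-20, 92), (-18, 92), (-16, 93), (-14, 93), (-12, 93), (-10, 92), (-8, 92), (-6, 92), (-4, 92), (-2, 92), (0, 91), (2, 92), (4, 91), (6, 92), (8, 91), (10, 90), (12, 91), (14, 92), (16, 91), (18, 92), (20, 92), (22, 92), (24, 92), (26, 91), (28, 91), (30, 90), (32, 91), (34, 92), (36, 78), (38, 49), (40, 72), (42, 91), (44, 92), (46, 91), (48, 91), (50, 91), (52, 91), (54, 91), (56, 91), (58, 123), (60, 145), (62, 142), (64, 145), (66, 139), (68, 141), (70, 145)]
```

Run:
```python
from h import *
plan([((.4457,.384,.13),-.062),((.4457,.384,.092),-.062)])
```

```text
[0.446 0.384 0.13 ] off [ 0.1803 -0.0039  0.1424] turn [ 0.0004  0.0002 -0.004 ]
[0.446 0.384 0.092] off [0.    0.    0.076] turn [0. 0. 0.]
```

carry_out(
  offset=[
    [0.03, 0, 0],
    [0.08, -0.002, 0.02],
    [0.13, -0.004, 0.06],
    [0.17, -0.004, 0.1],
    [0.18, -0.004, 0.13],
    [0.18, -0.004, 0.142],
    [0.18, -0.004, 0.142],
    [0.18, -0.004, 0.142],
  ],
  turn=[
    [0, 0, 0],
    [0, 0, 0],
    [0, 0, -0.004],
    [0, 0, -0.004],
    [0, 0, -0.004],
    [0, 0, -0.004],
    [0, 0, -0.004],
    [0, 0, -0.004],
  ],
)

```text
clock: 34.35
tcp_pos: [0.4456, 0.3837, 0.1309]
orientation: [2.289, 2.151, 0.001]
contact_force: [0.4, -0.6, -1.2]
grip_width: 0.0087
```

Run:
```python
from h import *
st();plan([((.4457,.384,.092),-.062)])
C=[box(-22,22,-38,38,0,32),box(-10,10,-48,48,26,32)]
for c in("scene","side"):
    f=imaging.grab_frame(c)
    for d in look_for("carrier",c)[:1]+look_for("handle_bar",c)[:1]: print(c,round(d["score"],2),world(f,d["xyz"]).round(4))
```

```text
t 34.35 tcp [0.4456 0.3837 0.1309] ang -0.062 tilt 0.0011 F [ 0.4 -0.6 -1.2] w 0.0087 j [-1.26  0.53  0.59  1.9  -0.39  0.83 -0.52]
[0.446 0.384 0.092] off [0.0006 0.0002 0.0778] turn [0.0007 0.     0.    ]
scene 0.66 [0.4616 0.3893 0.1045]
scene 0.93 [0.4582 0.3896 0.1048]
side 0.47 [0.4458 0.3492 0.1023]
side 0.59 [0.4465 0.3472 0.1046]
```

Descend carefully, watching forces.

carry_out(
  offset=[
    [0.0006, 0, 0.02],
    [0.0006, 0, 0.04],
    [0.0006, 0, 0.06],
    [0.0006, 0, 0.078],
    [0.0006, 0, 0.086],
    [0.0006, 0, 0.094],
    [0.0006, 0, 0.1],
    [0.0006, 0, 0.1],
  ],
  turn=[
    [0, 0, 0],
    [0, 0, 0],
    [0, 0, 0],
    [0, 0, 0],
    [0, 0, 0],
    [0, 0, 0],
    [0, 0, 0],
    [0, 0, 0],
  ],
)

```text
clock: 35.45
tcp_pos: [0.4448, 0.3851, 0.08]
orientation: [2.287, 2.153, -0.0]
contact_force: [0.1, 1.0, -0.6]
grip_width: 0.0086
```

carry_out(
  offset=[
    [0, -0.001, 0.006],
    [0, -0.001, 0.012],
    [0, -0.001, 0.018],
    [0, -0.001, 0.022],
    [0, -0.001, 0.025],
    [0, -0.001, 0.025],
  ],
  turn=[
    [0, 0, 0],
    [0, 0, 0],
    [0, 0, 0],
    [0, 0, 0],
    [0, 0, 0],
    [0, 0, 0],
  ],
)

```text
clock: 36.05
tcp_pos: [0.4443, 0.3851, 0.0675]
orientation: [2.287, 2.154, -0.0]
contact_force: [0.0, -0.0, -1.6]
grip_width: 0.0091
```

carry_out(
  offset=[
    [0, 0, 0.002],
    [0, 0, 0.002],
  ],
  turn=[
    [0, 0, 0],
    [0, 0, 0],
  ],
)

```text
clock: 36.25
tcp_pos: [0.4446, 0.3853, 0.0669]
orientation: [2.287, 2.153, 0.001]
contact_force: [-0.1, -0.1, -0.7]
grip_width: 0.0085
```

carry_out(
  offset=[
    [0, 0, 0],
    [0, 0, 0],
    [0, 0, 0],
    [0, 0, 0],
    [0, 0, -0.02],
    [0, 0, -0.08],
    [0, 0, -0.18],
    [0, 0, -0.28],
  ],
  turn=[
    [0, 0, 0],
    [0, 0, 0],
    [0, 0, 0],
    [0, 0, 0],
    [0, 0, 0],
    [0, 0, 0],
    [0, 0, 0],
    [0, 0, 0],
  ],
  hand=0.3,
)

```text
clock: 37.05
tcp_pos: [0.444, 0.3846, 0.2085]
orientation: [2.287, 2.152, -0.002]
contact_force: [-0.1, 1.2, 0.4]
grip_width: 0.0596
```

carry_out(
  offset=[
    [-0.14, 0, -0.1],
    [-0.16, 0, -0.1],
    [-0.16, 0, -0.1],
    [-0.16, 0, -0.1],
  ],
  turn=[
    [0, 0, 0],
    [0, 0, 0],
    [0, 0, 0],
    [0, 0, 0],
  ],
)

```text
clock: 37.45
tcp_pos: [0.4398, 0.3048, 0.2581]
orientation: [-2.288, -2.151, -0.004]
contact_force: [-1.0, 0.9, -0.6]
grip_width: 0.0599
```

Run:
```python
from h import *; import pickle
st()
C=[box(-22,22,-38,38,0,32),box(-10,10,-48,48,26,32),box(-5,5,-36,36,58,64),box(-5,5,-36,-31,32,64),box(-5,5,31,36,32,64)]
F={c:imaging.grab_frame(c) for c in("wrist","scene","side")}; pickle.dump(F,open("F10.pkl","wb"))
for c in("wrist","scene"):
  for n,bx,z in(("carrier",C,.010),("dock",M["dock"]+[b+[0,0,10] for b in C],0)):
    for d in outline_of(n,c)[:2]:
        m=d["region"].astype(np.float32); y,x=np.nonzero(m); q=proj(F[c],[[.445,.384,.03]])[0]
        if np.hypot(x.mean()-q[0],y.mean()-q[1])<30:
            b=fit([(F[c],m)],bx,(.445,.384,-.062),z); print(c,n,b.x.round(4),round(b.fun,3))
            if n=="carrier":
                for zz in(.02,.03): print("  z",zz,round(fit([(F[c],m)],bx,(.445,.384,-.062),zz).fun,3))
            break
for c in("scene","side"):
    for n in("cover","rod_grip","bottle","beaker","tube_rack"):
        for d in look_for(n,c)[:1]: print(c,n,round(d["score"],2),world(F[c],d["xyz"]).round(3))
```

```text
t 37.45 tcp [0.4398 0.3048 0.2581] ang -0.062 tilt 0.0029 F [-1.   0.9 -0.6] w 0.0599 j [-1.32  0.28  0.73  1.91 -0.21  1.03 -0.56]
wrist carrier [ 0.4459  0.3841 -0.0593] 0.03
  z 0.02 0.067
  z 0.03 0.117
wrist dock [ 0.447   0.3823 -0.0545] 0.481
scene carrier [ 0.4363  0.381  -0.238 ] 0.163
  z 0.02 0.175
  z 0.03 0.194
scene dock [ 0.4491  0.3839 -0.0216] 0.487
scene cover 0.89 [ 0.507 -0.086  0.159]
scene rod_grip 0.58 [ 0.461 -0.356  0.154]
scene bottle 0.86 [0.718 0.129 0.069]
scene beaker 0.56 [ 0.631 -0.33   0.061]
scene tube_rack 0.6 [0.662 0.367 0.034]
side cover 0.6 [ 0.501 -0.098  0.158]
side rod_grip 0.96 [ 0.456 -0.367  0.139]
side bottle 0.88 [0.701 0.098 0.086]
side beaker 0.59 [ 0.621 -0.345  0.056]
side tube_rack 0.67 [0.64  0.332 0.036]
```

The wrist fit puts the carrier in the dock at pocket-floor height. The cover, rod and bystanders are where they should be, so I'm handing in.

```bash
python3 -c "
from h import *
st(); print(r.hand_in())"
```

```text
t 38.3 tcp [0.4395 0.3053 0.2568] ang -0.06 tilt 0.0005 F [ 0.6 -0.4  0.2] w 0.06 j [-1.32  0.28  0.73  1.91 -0.21  1.03 -0.56]
the job is handed in; nothing more can be done
None
```

I did all the steps in order and handed the job in at about 38 s of the 72 s. `hand_in` reports no verdict, so success rests on my own checks:

- **Cover:** I dragged it back along the deck. It measured at bath x of about −56 to −62 mm, below the −48 mm limit.
- **Drip plate step:** I lifted the carrier out with the hook rod and set it on the small aluminium plate, within about 2 mm of its middle. I then hung the rod back within about a pixel of where it started in the side view.
- **Carrier in the dock:** I placed it by hand after the rod was back. The wrist-camera outline fit put it at (0.446, 0.384), within about 2 mm of the dock centre and 0.01 rad of its direction. Pocket-floor height fitted best.
- **Bystanders:** the bottle, tube rack and beaker read within 3 mm of their starting positions.

**Disagreement:** the scene-camera outline of the docked carrier fitted poorly (error 0.16 against 0.03 from the wrist). It showed about 10 mm offset and 0.18 rad of turn. I trusted the wrist view because it was closer and fitted well. The combined dock-and-carrier outline fits were poor in both views, so I did not use them. I had used all 12 picture views by then, so the final state was checked only by these numbers, not by eye.

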